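# Load the reader, set the dial and lock it

### The job

Take the blue-nosed carrier out of the warming cradle, lay it on the reader's loading tongue and let go of it, then take it by its tail and slide it, blue nose first, fully home under the hood. Then, with the knob still pushed in, turn it until its pointer stands on the red mark, and pull it all the way up to lock it there. Leave the orange-nosed carrier in its bay and don't shift or knock over the other things on the table.

Things in the scene. Friction and masses are not known exactly. Their poses are not given: they have to be found in the camera images.
- carrier_blue: The carrier to load: white slab with three test cassettes, 130 long (x), 56 wide (y), 22 mm thick (z), about 0.13 kg; BLUE nose at +x (last 12 mm only 48 wide), grey ribs on its tail (-x). Origin: centre of its underside. It starts flat in one of the cradle's two bays, nose out, its tail half shut in a pocket, so only its front half can be gripped there (across 56 mm); it lifts straight up.
- blue_nose (a point): Middle of the carrier's blue nose face: 65 mm ahead of the carrier's origin along its +x and 11 mm above its underside.
- carrier_orange: A carrier of the same shape with an ORANGE nose, lying in the other bay; not to be loaded. Which carrier is in which bay varies. Origin: centre of its underside, +x to its nose.
- cradle: Fixed cradle, base 160 x 250 x 8 mm. Origin: centre of its underside; x along the bays to their open end. Bays at y = -65 and +65 mm; each has a 34 mm wide rib, top 20 mm above the table, that carries a carrier, fingers fit beside it. Grey tail pockets at the -x end: walls from x = -68 to -10 mm, 48 mm above the table, 2 mm off the carrier's sides.
- reader: Fixed reader. Origin on the table under the middle of the hood mouth; +x: the way the carrier slides in; z up. A white hood covers x = 0 to 110 mm, 82 mm wide, top 62 mm high, closed above: a carrier held by its front half cannot be carried in. At +y stands the control pod, x = -10 to 120, y = 60 to 190 mm, 62 mm high, the knob on its top.
- end_stop (a point): Middle of the stop face inside the hood: 88 mm inside the mouth, 31 mm above the table. The passage is 62 mm wide (about 66 at the mouth), its roof 28 mm above the tongue's top level. A carrier fully home has its nose face against this stop; 42 mm of its tail then stands out of the hood.
- tongue_mid (a point): On top of the grey loading tongue, 75 mm outside the hood mouth, 20 mm above the table; axes as the reader's. The tongue is 36 mm wide and runs 140 mm out from the mouth at that height; a carrier overhangs its sides, so fingers can straddle it. A carrier with its origin here has its nose 10 mm short of the hood.
- dial_centre (a point): Where the knob's upright axis meets the pod's top, 62 mm above the table; in the reader's frame at x = 55, y = 125 mm.
- knob_grip (a point): On the upright axis of the black knob, middle of its bar grip, 92 mm above the table while pushed in; +x runs along the bar to the pointer. The bar is 64 mm long, 18 wide, 32 high, from 74 to 106 mm above the table; below it a 52 mm disc, 8 mm thick, 4 mm above the pod.
- pointer_tip (a point): Tip of the knob's white pointer, 36 mm from the knob's axis; a white line on top of the bar runs to the same end.
- red_mark (a point): Inner end of the red mark on the aluminium dial ring, also 36 mm from the knob's axis; the mark is 8 mm wide. The ring is fixed; its mark stands elsewhere in each run, always 0.6 to 1.5 rad anticlockwise (seen from above) from where the pointer starts.
- knob_turn (a joint): Angle of the knob in rad, growing anticlockwise seen from above, 0 when the pointer looks along the reader's +x; stops at -1.3 and 1.3. Stiff (about 0.06 N m): stays where it is left.
- knob_pull (a joint): How far the knob is pulled up out of the pod in m: 0 pushed in (as at the start), 0.014 fully out at its stop (locked). It resists with about 4 N and stays where it is left.
- dropper_a: Bystander: white dropper bottle, 32 mm across, 74 mm tall, white cap, standing at the near side of the table. Origin at its underside.
- dropper_b: Bystander: the same dropper bottle with a red cap, standing at the far side. Origin at its underside.
- bottle: Bystander: clear bottle with a blue cap, 64 mm across, 150 mm tall, to the right. Origin at its underside.
- pen_cup: Bystander: steel cup 70 mm across, 70 mm tall, near right. Origin at its underside.
- marker_pen: Bystander: black marker pen 130 mm long, 12 mm thick, lying to the right of the reader. Origin at its underside.
Mind the look-alikes: they are no part of the job. What is shaped like the carrier_blue but turquoise is not meant.

How it is judged:
On the way, in this order (a step that is already met when the one before it is completed fails the run):
1. the blue-nosed carrier lies flat on the loading tongue, lengthwise, outside the hood or only just in its mouth, let go (x of carrier_blue in the frame of tongue_mid between -0.06 and 0.045 m and y of carrier_blue in the frame of tongue_mid between -0.02 and 0.02 m and z of carrier_blue in the frame of tongue_mid below 0.005 m and angle between carrier_blue's own z axis and vertical below 0.1 rad and contact force between the fingers and carrier_blue below 0.1 N), for 0.2 s.
2. the carrier is fully home under the hood, nose first (x of blue_nose in the frame of reader above 0.083 m and y of blue_nose in the frame of reader between -0.006 and 0.006 m and z of blue_nose in the frame of reader below 0.036 m and angle between the x axis of carrier_blue and the x axis of reader, either way round below 0.1 rad and angle between carrier_blue's own z axis and vertical below 0.1 rad), for 0.2 s.
3. the pointer stands on the red mark with the knob still pushed in (all of step 2 and horizontal distance between pointer_tip and red_mark below 0.004 m and value of joint knob_pull below 0.004 m), for 0.2 s.
4. the knob is pulled out, pointer still on the mark (all of step 2 and horizontal distance between pointer_tip and red_mark below 0.004 m and value of joint knob_pull above 0.011 m), for 0.2 s.
At the end, for the whole second after the job is handed in: The blue-nosed carrier lies still and flat under the hood, nose within 5 mm of the end stop; the knob's pointer tip is within 4 mm of the red mark (the mark's half width) and the knob is out by at least 11 of its 14 mm; the orange-nosed carrier is in its bay (all of step 4 and linear speed of carrier_blue below 0.01 m/s and horizontal distance between carrier_orange and cradle below 0.075 m); the robot touches nothing.
It fails at once if the orange-nosed carrier is shifted more than 20 mm (distance of carrier_orange from where it was at the start of the episode above 0.02 m).
It fails at once if a loose bystander is shifted more than 30 mm or tipped over (distance of any of dropper_a, dropper_b, bottle, pen_cup, marker_pen from where it was at the start of the episode above 0.03 m or angle between any of dropper_a, dropper_b, bottle, pen_cup, marker_pen's own z axis and vertical above 0.5 rad).
It also fails if it takes over 61 s, if anything falls off the work surface, if the arm or the gripper's body presses on something with over 40 N, if the wrist force passes 120 N, or if a joint passes its speed limit or range.

### The arm

A 7-joint arm with a two-finger parallel gripper is mounted at the origin on the work surface. World frame = base frame: x ahead of the robot, y to its left, z up, the work surface at z = 0. Lengths are in m, angles in rad, forces in N, time in s.
With the tool pointing down it reaches from about 0.4 to 0.85 m from the base axis. Payload 10.4 kg.
Tool frame: the origin (TCP) lies midway between the tips of the shut fingers; the grasp point (between the pads) lies manip.pinch_z behind it (manip.pinch_z is the distance from the TCP to the grasp point, in m); z points along the fingers, y is the direction in which the jaws open and shut (so a half turn about z gives the same grasp; the last joint's range is limited). The gripper opens to 85 mm and grips with 20 to 120 N. Pads are 22 mm wide; open, the fingers measure 114 mm over their backs; the gripper's body (76 mm by 85 mm) begins 54 mm behind the grasp point. The pads swing forward as they close: fully open they stand 13 mm farther back than shut.
Start: joints at [1.161, 0.332, -0.065, 1.46, 0.022, 1.35, -0.088], TCP at [0.236, -0.579, 0.231] pointing down, gripper open.
Joint ranges: [-2.6, 2.6], [-0.5, 2.12], [-1.47, 1.34], [0.16, 2.42], [-1.27, 4.41], [0.06, 2.06], [-2.6, 2.6]. Speed limits (rad/s): [2.22, 2.22, 2.79, 2.79, 3.14, 3.14, 3.14].

### API

Orientations are given as a unit quaternion [x, y, z, w].
In Python, from workcell import manip gives the robot as it stands.
- The arm moves only by the shell command python3 -m handwheel 'ROWS' [FORCE]. ROWS is JSON, a list that holds one entry, the list of rows, each a list of 7 numbers: the shift along the tool's x, y, z in m, then the turn, a rotation vector about the tool's x, y, z in rad, then the finger opening in m, from 0 to 0.0854. In form: [[[tx, ty, tz, ax, ay, az, claw], ...]]. A call has 1 to 8 rows; each row is the pose to reach, as a shift and turn from the pose commanded when the call began, along the tool's axes at that moment; what a row does not reach only later rows make up. A row lasts 1/8 s, in which the tool goes at most 62.5 mm and 10.7 degrees, less where a joint would pass 70% of its speed; a pose out of reach is approached as far as the arm can. A call with a gripper value outside its range is refused whole. The fingers move at their own pace and stop on an object; FORCE is the grip in N (left out, the last holds). Time passes only in rows, so rows that repeat a pose let the fingers close. It gives the time, the measured TCP pose, the force and the opening at its end, in the units of the state.
- manip.get_obs(): the state, without advancing time (a new reading comes with each control period).
- manip.camera(name): name is "side" or "top"; returns the picture (384x512x3 uint8, blue, green, red); there is no depth.
- manip.calibration(name): a dict with "fx", "fy", "cx", "cy" (pixels), "k1" (the pictures are not rectified: a ray, as slopes to the right and down, at radius r is drawn at 1 + k1 r^2 times it, then the intrinsics apply), "view" (4x4, takes a point from world to camera coordinates). Camera axes: x right, y up, looking along -z (the intrinsics and any distortion apply to the point x, -y, -z); pixel columns grow to the right and rows downward; lengths in m; the calibration is good to about 2 mm. A picture is of the moment at which its call begins. calibration takes no time and is no camera call.
- manip.hand_in(): hands the job in, once; it reports no verdict.
The state is a dict: "clock": time; "joint_pos": joint angles; "joint_velocities": joint speeds; "tau": joint torques, N m; "position": TCP position; "ee_rot": TCP orientation; "ft_force": force on the tool from outside, world axes, zero at the start; "torque": the same for the moment, N m; "grip_width": opening from 0.0 (shut) to 1.0 (fully open).
Only numpy, scipy, OpenCV 4.12 (cv2) and the standard library are available. Lean on these libraries where they do the work, as an engineer would, in place of code of your own. Each camera call takes 0.05 s, during which the arm holds its last target.

## Working session

There is one attempt and no reset: what is moved stays moved. The work goes in short steps, Python scripts to look and compute and a shell command to move; the robot and the scene stay as the last step left them, time stands still between calls to the robot, and variables do not carry over. Pictures are saved under pics/ and viewed, and the job is handed in when it is done.

```bash
ls; mkdir -p pics; python3 - <<'E'
from workcell import manip
import cv2
print(manip.get_obs()); print(manip.pinch_z)
for n in("side","top"):
    print(n,manip.calibration(n)); cv2.imwrite(f"pics/{n}0.png",manip.camera(n))
E
```

```text
pics
{'clock': 0.0, 'joint_pos': array([ 1.1614063 ,  0.33289945, -0.06471874,  1.46095727,  0.02164197,
        1.34988447, -0.08851458]), 'joint_velocities': array([-3.62113587e-04, -1.52960721e-03, -1.04727464e-04, -1.38785104e-03,
       -1.37081765e-04,  2.50079482e-05,  6.23037916e-05]), 'tau': array([-1.15320063e-04, -6.25426698e+01,  4.91819100e-02, -3.91602802e+01,
        1.59689347e-02,  9.82322905e-03,  1.68176769e-05]), 'position': array([ 0.23561081, -0.57848118,  0.23049115]), 'ee_rot': array([ 9.81353902e-01,  1.92208198e-01, -1.88982606e-04, -7.00745692e-04]), 'ft_force': array([0.26243221, 0.86104215, 0.60409119]), 'torque': array([ 0.01543182, -0.01676367,  0.00250934]), 'grip_width': 0.9993195574782451}
0.0187
side {'fx': 447.7646594906119, 'fy': 447.7646594906119, 'cx': 257.8323006160242, 'cy': 192.65545519871378, 'k1': -0.10394254514391893, 'view': array([[-9.99059918e-01, -4.33390081e-02, -1.00543803e-03,
         4.93541160e-01],
       [ 2.03876970e-02, -4.90196792e-01,  8.71373311e-01,
        -9.51478798e-02],
       [-3.82573175e-02,  8.70533650e-01,  4.90619549e-01,
        -1.58909382e+00],
       [ 0.00000000e+00,  0.00000000e+00,  0.00000000e+00,
         1.00000000e+00]])}
top {'fx': 432.5621088965795, 'fy': 432.5621088965795, 'cx': 254.69425975835978, 'cy': 187.84580851943076, 'k1': 0.02796722540734171, 'view': array([[-0.00536116, -0.99997577, -0.0044407 , -0.02718754],
       [ 0.97635363, -0.00619413,  0.21609079, -0.52260635],
       [-0.21611306, -0.0031772 ,  0.97636317, -1.10785793],
       [ 0.        ,  0.        ,  0.        ,  1.        ]])}
```

View pics/side0.png

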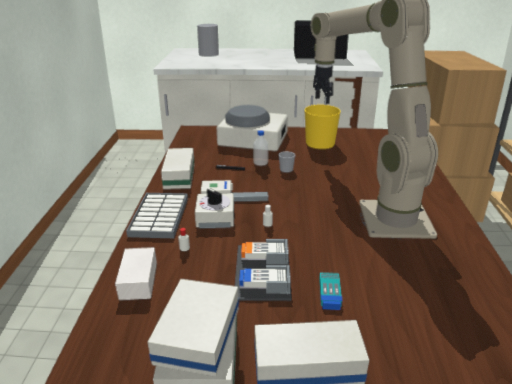

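View pics/top0.png

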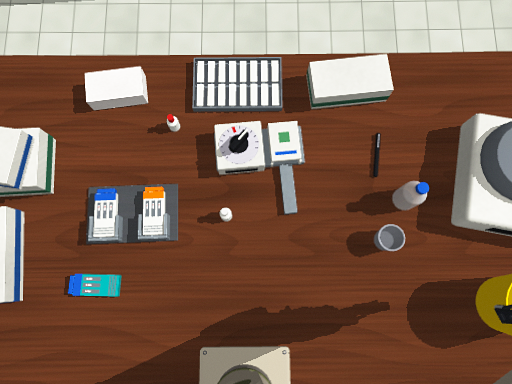

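Look-alikes in the top view: a carrier with a blue nose at about (105,193) in the left bay, an orange-nosed one at (153,193) in the right bay, and a turquoise one at (95,285) lying loose on the table. The white slab with the blue nose in the cradle fits the description. I'll confirm it in an enlarged crop.

```bash
python3 - <<'E'
import cv2
t=cv2.imread("pics/top0.png");s=cv2.imread("pics/side0.png")
cv2.imwrite("pics/c1.png",cv2.resize(t[175:255,80:185],None,fx=7,fy=7,interpolation=cv2.INTER_CUBIC))
cv2.imwrite("pics/c2.png",cv2.resize(t[115:220,205:310],None,fx=5.7,fy=5.7,interpolation=cv2.INTER_CUBIC))
cv2.imwrite("pics/c3.png",cv2.resize(s[235:305,230:300],None,fx=8,fy=8,interpolation=cv2.INTER_CUBIC))
cv2.imwrite("pics/c4.png",cv2.resize(s[175:235,185:280],None,fx=8,fy=8,interpolation=cv2.INTER_CUBIC))
E
```

```text
(no output)
```

View pics/c1.png

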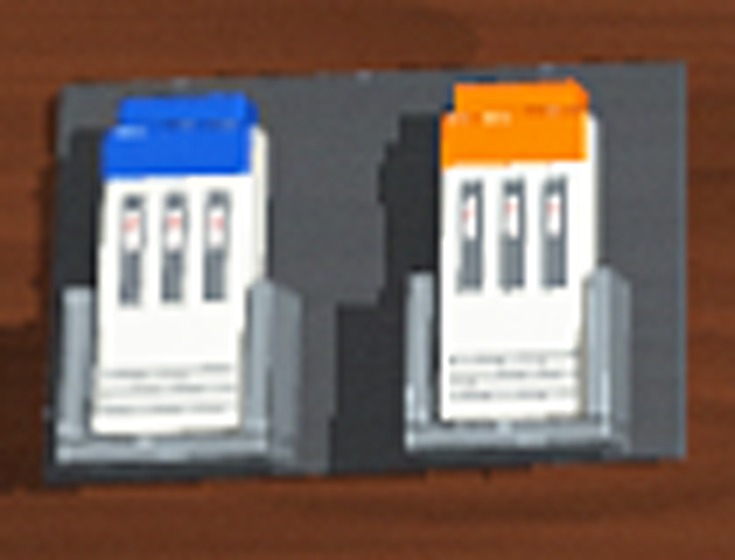

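View pics/c2.png

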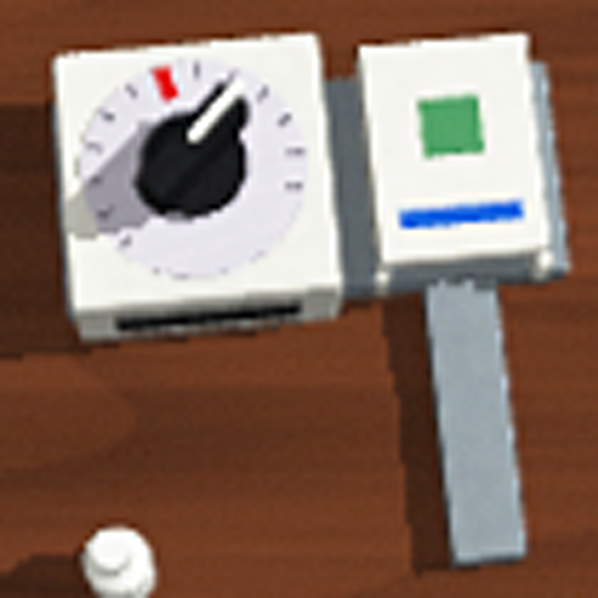

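View pics/c3.png

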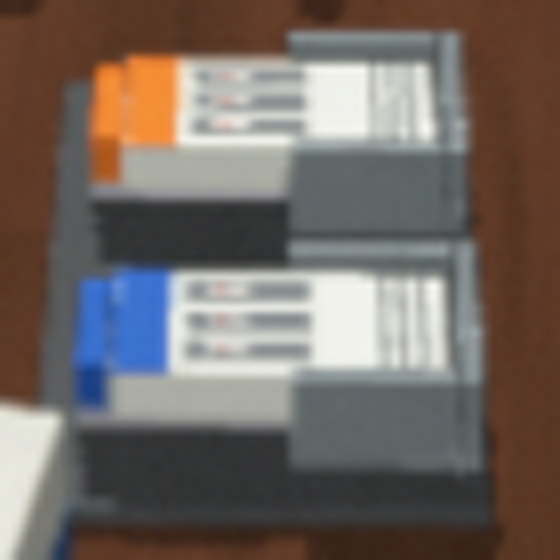

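View pics/c4.png

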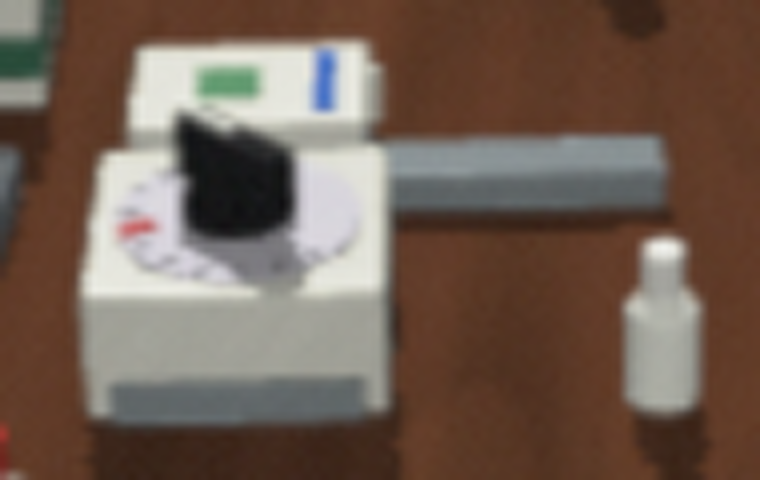

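Confirmed: the left bay in the top view holds the white slab with the blue nose, whose tip is at about (106,190), and the nose points away from the robot. I'll now fit poses from the corner pixels of both views.

```bash
cat > h.py <<'E'
import numpy as np
from scipy.optimize import least_squares
from workcell import manip
CAL={n:manip.calibration(n) for n in("side","top")}
def proj(n,P):
    c=CAL[n];P=np.atleast_2d(P);q=P@c["view"][:3,:3].T+c["view"][:3,3]
    a=q[:,0]/-q[:,2];b=-q[:,1]/-q[:,2];f=1+c["k1"]*(a*a+b*b)
    return np.c_[c["fx"]*a*f+c["cx"],c["fy"]*b*f+c["cy"]]
def pose(p,L):
    L=np.atleast_2d(L);c,s=np.cos(p[3]),np.sin(p[3])
    return np.c_[p[0]+c*L[:,0]-s*L[:,1],p[1]+s*L[:,0]+c*L[:,1],p[2]+L[:,2]]
def fit(obs,p0,fixz=False):
    # obs: list (cam, (u,v), local xyz)
    def r(p):
        p=np.array(p)
        if fixz:p=np.array([p[0],p[1],p0[2],p[2]])
        return np.concatenate([(proj(n,pose(p,l))[0]-uv) for n,uv,l in obs])
    x0=list(p0) if not fixz else [p0[0],p0[1],p0[3]]
    o=least_squares(r,x0,loss="soft_l1",f_scale=.7,x_scale=[.01]*len(x0));return o.x,r(o.x).reshape(-1,2)
def ground(n,uv,z):
    o=least_squares(lambda p:proj(n,[p[0],p[1],z])[0]-uv,[.5,.1]);return o.x
def crop(x0,y0,k): return lambda u,v:(x0+(u+.5)/k-.5,y0+(v+.5)/k-.5)
E
cat > f1.py <<'E'
from h import *
np.set_printoptions(precision=4,suppress=True)
T=crop(80,175,7);S=crop(230,235,8);z=.022
ob=[("top",T(93,432),(-.065,.028,z)),("top",T(241,432),(-.065,-.028,z)),("top",T(105,132),(.053,.028,z)),("top",T(252,128),(.053,-.028,z)),("top",T(121,98),(.065,.024,z)),("top",T(246,96),(.065,-.024,z)),
("side",S(440,275),(-.065,-.028,z)),("side",S(112,372),(.053,.028,z)),("side",S(80,375),(.065,.024,z)),("side",S(82,280),(.065,-.024,z)),("side",S(112,268),(.053,-.028,z)),("side",S(108,412),(.053,.028,0))]
p,r=fit(ob,[.5,.3,.02,0]);print("blue",p);print(r.T)
T=crop(205,115,5.7);S=crop(185,175,8)
ob=[("top",T(*a),b) for a,b in [((57,58),(.12,.19,.062)),((318,36),(.12,.06,.062)),((340,290),(-.01,.06,.062)),((75,318),(-.01,.19,.062)),((360,46),(.11,.041,.062)),((528,36),(.11,-.041,.062)),((378,270),(0,.041,.062)),((550,250),(0,-.041,.062)),((452,565),(-.14,.018,.02)),((525,556),(-.14,-.018,.02))]]
ob+=[("side",S(*a),b) for a,b in [((82,297),(.12,.19,.062)),((388,292),(-.01,.19,.062)),((385,150),(-.01,.06,.062)),((103,152),(.12,.06,.062)),((665,172),(-.14,.018,.02)),((660,138),(-.14,-.018,.02)),((140,42),(.11,-.041,.062)),((370,42),(0,-.041,.062))]]
p,r=fit(ob,[.6,0,0,.1]);print("reader",p);print(r.T)
for nm,l in dict(tongue_mid=(-.075,0,.02),dial=(.055,.125,.062),stop=(.088,0,.031)).items(): print(nm,pose(p,l))
d=pose(p,(.055,.125,.062))[0]
for n,uv,z in(("top",T(165,83),.063),("side",S(137,228),.063),("top",T(240,85),.106),("top",T(190,140),.106)):
    g=ground(n,uv,z)-d[:2];print(n,g,np.hypot(*g),np.arctan2(g[1],g[0])-p[3])
E
python3 f1.py
```

```text
blue [0.463  0.3743 0.0199 0.0266]
[[-0.0275  0.0482  0.4397  0.1858 -0.1538 -0.2682  1.1501  0.3162  0.0685
   0.675   1.1564  0.9529]
 [-0.1881 -0.9171 -0.7806 -0.8763 -0.2822 -0.5632 -0.0129  0.2905 -1.0818
  -0.1804  0.4821  1.3188]]
reader [ 0.5992 -0.1168  0.0002  0.0815]
[[-0.8764  0.0714  0.5031 -0.8256 -0.1443 -0.1665  0.4623  0.3147  0.1721
   0.4265  0.2442  0.3565  1.0614  0.6024  0.8783  0.9519  0.6438  0.5631]
 [-0.7994 -0.8409 -0.3594 -1.1997  0.2235 -0.5095 -0.9827 -0.0374 -0.2565
   0.1911  0.7337  0.5878 -0.4644 -0.0151  0.3397 -0.0616  0.7347  0.1847]]
tongue_mid [[ 0.5244 -0.1229  0.0202]]
dial [[0.6438 0.0122 0.0622]]
stop [[ 0.6869 -0.1097  0.0312]]
top [0.0437 0.015 ] 0.04620012072645974 0.2500096939298619
side [0.0462 0.0087] 0.046975458774715824 0.10571143326009198
top [ 0.0266 -0.0222] 0.034692626095821785 -0.7773132514957576
top [-0.0001  0.001 ] 0.0009883972904371036 1.6004125548519426
```

Blue carrier underside fits at z=0.020 and the reader at z=0, so the heights agree with the text. Next I'll move above the carrier.

```bash
cat >> h.py <<'E'
from scipy.spatial.transform import Rotation as Ro
np.set_printoptions(precision=4,suppress=True)
def down(yaw): return Ro.from_euler('z',yaw)*Ro.from_quat([1,0,0,0])
def go(xyz,yaw,frm=None):
    o=manip.get_obs();R=Ro.from_quat(o["ee_rot"]);p=o["position"]
    if frm is not None: p=np.array(frm[0]);R=down(frm[1])
    t=R.inv().apply(np.array(xyz)-p);w=(R.inv()*down(yaw)).as_rotvec()
    print("shift",t,"turn",w,"yaw now",Ro.from_quat(o["ee_rot"]).as_matrix()[:2,0]@np.array([1,0]),np.arctan2(*Ro.from_quat(o["ee_rot"]).as_matrix()[[1,0],0]),"j",o["joint_pos"],"t",o["clock"])
BL=[.463,.3743,.0199,.0266];RD=[.5992,-.1168,0,.0815]
E
python3 -c "
from h import *
go([.5,-.25,.25],1.2)
go([.5,-.25,.25],1.2,([.2356,-.5785,.2305],.387))
print(pose(BL,[.026,0,0]))"
```

```text
shift [ 0.3687 -0.2046 -0.0191] turn [-0.0012 -0.0005 -0.8132] yaw now 0.9261115873373262 0.3868247517869715 j [ 1.1614  0.3328 -0.0647  1.4608  0.0216  1.3499 -0.0885] t 0.1
shift [ 0.3688 -0.2044 -0.0195] turn [ 0.     0.    -0.813] yaw now 0.9261115873373262 0.3868247517869715 j [ 1.1614  0.3328 -0.0647  1.4608  0.0216  1.3499 -0.0885] t 0.1
[[0.489  0.375  0.0199]]
```

```bash
python3 -m handwheel '[[[0.05,-0.03,-0.02,0,0,-0.1,0.0854],[0.1,-0.06,-0.02,0,0,-0.2,0.0854],[0.15,-0.085,-0.02,0,0,-0.3,0.0854],[0.2,-0.11,-0.02,0,0,-0.4,0.0854],[0.25,-0.14,-0.02,0,0,-0.5,0.0854],[0.3,-0.165,-0.02,0,0,-0.6,0.0854],[0.34,-0.19,-0.02,0,0,-0.7,0.0854],[0.37,-0.205,-0.02,0,0,-0.81,0.0854]]]' 30; python3 -c "
from h import *
go([.489,.375,.2],3.168-0.5)"
```

```text
clock: 1.1
position: [0.5021, -0.247, 0.2511]
ee_rot: [0.825, 0.566, 0.0, -0.0]
ft_force: [-0.7, -0.8, 0.5]
grip_width: 0.999
shift [ 0.5755 -0.2362  0.0514] turn [-0.     -0.0005 -1.4655] yaw now 0.3600622836907071 1.2024616511751294 j [ 0.7434  0.2071 -0.4238  1.5898  0.0862  1.3636 -0.0585] t 1.1
```

```bash
python3 -m handwheel '[[[0.04,-0.02,0,0,0,-0.15,0.0854],[0.09,-0.04,0,0,0,-0.3,0.0854],[0.14,-0.06,0,0,0,-0.45,0.0854],[0.19,-0.08,0,0,0,-0.6,0.0854],[0.24,-0.1,0,0,0,-0.75,0.0854],[0.29,-0.12,0,0,0,-0.9,0.0854],[0.34,-0.14,0,0,0,-1.05,0.0854],[0.38,-0.156,0,0,0,-1.2,0.0854]]]'; python3 -c "
from h import *
go([.489,.375,.2],3.168)"
```

```text
clock: 2.1
position: [0.4941, 0.1635, 0.2512]
ee_rot: [0.361, 0.933, -0.0, 0.0]
ft_force: [0.8, -0.7, 0.2]
grip_width: 1.0
shift [0.1462 0.1529 0.0512] turn [-0.0001  0.     -0.7651] yaw now -0.7393217196448867 2.4028588094780696 j [ 0.3493  0.1693 -0.8323  1.67    0.1278  1.3588  0.3292] t 2.1
```

```bash
python3 -m handwheel '[[[0.02,0.02,0,0,0,-0.1,0.0854],[0.045,0.047,0,0,0,-0.2,0.0854],[0.07,0.075,0,0,0,-0.3,0.0854],[0.095,0.1,0,0,0,-0.42,0.0854],[0.12,0.13,0,0,0,-0.54,0.0854],[0.135,0.144,0.01,0,0,-0.65,0.0854],[0.146,0.153,0.03,0,0,-0.765,0.0854],[0.146,0.153,0.05,0,0,-0.765,0.0854]]]'; python3 - <<'E'
from h import *
import cv2
go([.489,.375,.08],3.168)
for n in("side","top"):
    print(n,proj(n,[.489,.375,.2]))
    im=manip.camera(n); cv2.imwrite(f"pics/{n}1.png",im)
    y,x=(175,80) if n=="top" else (160,200)
    cv2.imwrite(f"pics/{n}1c.png",cv2.resize(im[y:y+130,x:x+150],None,fx=4,fy=4,interpolation=cv2.INTER_CUBIC))
E
```

```text
clock: 3.1
position: [0.4903, 0.3737, 0.2]
ee_rot: [-0.011, 1.0, 0.0, -0.001]
ft_force: [-0.4, -0.9, -0.2]
grip_width: 1.001
shift [0.0012 0.0013 0.12  ] turn [ 0.0003 -0.001  -0.005 ] yaw now -0.9997693890025308 -3.1201413694216953 j [-0.0152  0.5024 -0.9648  1.4891  0.4149  1.3679  0.5866] t 3.1
side [[253.5014 228.4786]]
top [[ 81.7955 189.6674]]
```

View pics/side1c.png

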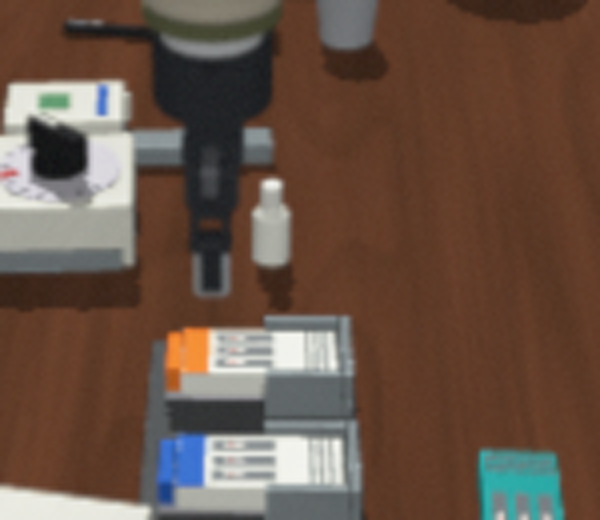

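View pics/top1.png

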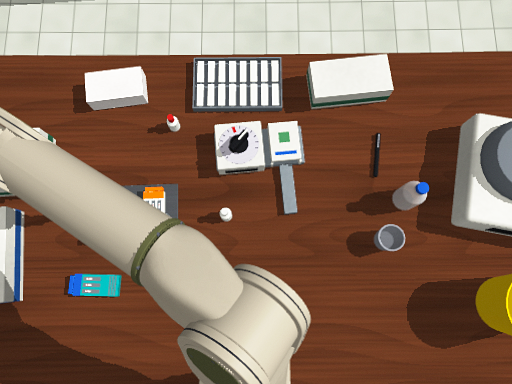

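The side view puts the finger tip at about (253,233) where the projection predicts (253,228), and the orange carrier is clear of the fingers. Descending.

```bash
python3 -m handwheel '[[[0.001,0.001,0.04,0,0,0,0.0854],[0.001,0.001,0.08,0,0,0,0.0854],[0.001,0.001,0.115,0,0,0,0.0854],[0.001,0.001,0.14,0,0,0,0.0854],[0.001,0.001,0.16,0,0,0,0.0854],[0.001,0.001,0.175,0,0,0,0.0854],[0.001,0.001,0.185,0,0,0,0.0854],[0.001,0.001,0.191,0,0,0,0.0854]]]' && python3 -m handwheel '[[[0,0,0,0,0,0,0.07],[0,0,0,0,0,0,0.06],[0,0,0,0,0,0,0.05],[0,0,0,0,0,0,0.04],[0,0,0,0,0,0,0.04],[0,0,0,0,0,0,0.04]]]' 30; python3 - <<'E'
from h import *
import cv2
im=manip.camera("side")
cv2.imwrite("pics/s2.png",cv2.resize(im[200:310,200:330],None,fx=6,fy=6,interpolation=cv2.INTER_CUBIC)[:600])
go([.489,.375,.25],3.168)
E
```

```text
clock: 4.2
position: [0.4903, 0.3738, 0.0102]
ee_rot: [-0.01, 1.0, 0.0, 0.0]
ft_force: [-1.0, 0.8, 0.6]
grip_width: 0.998
clock: 4.95
position: [0.4904, 0.3742, 0.011]
ee_rot: [-0.01, 1.0, 0.0, 0.001]
ft_force: [-0.1, -0.2, 5.3]
grip_width: 0.65
shift [ 0.0012  0.001  -0.239 ] turn [ 0.0007  0.001  -0.0062] yaw now -0.9997953762407477 -3.121387312551184 j [-0.089   0.6915 -0.849   1.6574  0.5804  1.0617  0.4745] t 5.0
```

View pics/s2.png

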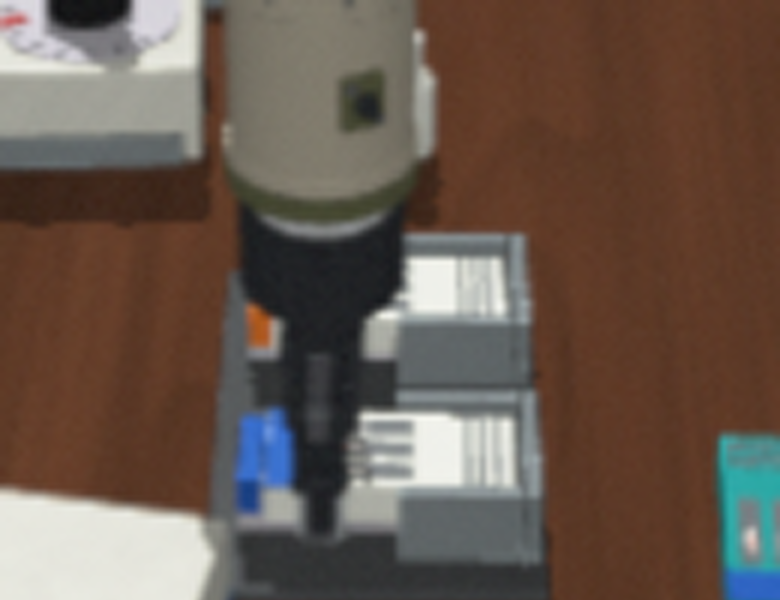

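The fingers straddle the front half of the carrier, and the opening of 0.65 × 85 ≈ 55.5 mm means it is gripped. Lifting straight up.

```bash
python3 -m handwheel '[[[0,0,-0.01,0,0,0,0.04],[0,0,-0.025,0,0,0,0.04],[0,0,-0.045,0,0,0,0.04],[0,0,-0.07,0,0,0,0.04],[0,0,-0.1,0,0,0,0.04],[0,0,-0.13,0,0,0,0.04],[0,0,-0.16,0,0,0,0.04],[0,0,-0.19,0,0,0,0.04]]]' 40; python3 - <<'E'
from h import *
import cv2
im=manip.camera("side")
cv2.imwrite("pics/s3.png",cv2.resize(im[130:310,180:330],None,fx=3.3,fy=3.3,interpolation=cv2.INTER_CUBIC)[:600])
o=manip.get_obs();R=Ro.from_quat(o["ee_rot"]);print(o["position"],o["grip_width"],R.as_matrix())
# target: carrier origin at tongue frame x=-.02 ; grip offset .027 
t=pose(RD,[-.075-.02+.0274,0,0])[0];print(t)
go([*t[:2],.2],3.1416+.0815-.0063+.0)
E
```

```text
clock: 6.0
position: [0.4899, 0.3738, 0.2026]
ee_rot: [-0.01, 1.0, 0.0, 0.0]
ft_force: [0.9, -0.4, -2.3]
grip_width: 0.648
[0.4908 0.3752 0.2068] 0.6487186055090229 [[-0.9998 -0.0206  0.0047]
 [-0.0206  0.9998  0.0035]
 [-0.0048  0.0034 -1.    ]]
[ 0.5318 -0.1223  0.    ]
shift [-0.0308 -0.4982  0.0053] turn [ 0.0032  0.0049 -0.0546] yaw now -0.9997764790117141 -3.120994923484758 j [-0.0144  0.4958 -0.9685  1.4827  0.413   1.3731  0.5862] t 6.05
```

View pics/s3.png

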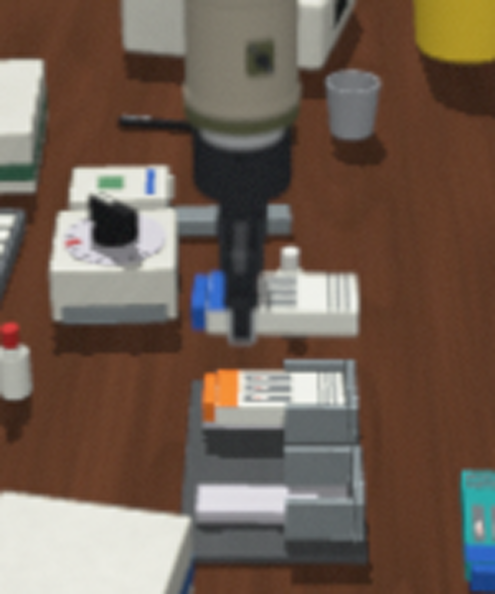

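```bash
python3 -m handwheel '[[[-0.002,-0.03,0,0,0,0,0.04],[-0.005,-0.075,0,0,0,-0.01,0.04],[-0.008,-0.125,0,0,0,-0.015,0.04],[-0.011,-0.175,0,0,0,-0.02,0.04],[-0.014,-0.225,0,0,0,-0.025,0.04],[-0.017,-0.275,0,0,0,-0.03,0.04],[-0.02,-0.325,0,0,0,-0.04,0.04],[-0.023,-0.37,0,0,0,-0.045,0.04]]]' && python3 -m handwheel '[[[-0.002,-0.04,0,0,0,-0.005,0.04],[-0.005,-0.08,0,0,0,-0.01,0.04],[-0.007,-0.11,0,0,0,-0.015,0.04],[-0.008,-0.128,0,0,0,-0.015,0.04],[-0.008,-0.128,0.03,0,0,-0.015,0.04],[-0.008,-0.128,0.06,0,0,-0.015,0.04],[-0.008,-0.128,0.07,0,0,-0.015,0.04],[-0.008,-0.128,0.07,0,0,-0.015,0.04]]]'; python3 - <<'E'
from h import *
import cv2
for n,(x,y) in (("side",(190,160)),("top",(200,110))):
    im=manip.camera(n)
    cv2.imwrite(f"pics/{n}4.png",cv2.resize(im[y:y+110,x:x+130],None,fx=5,fy=5,interpolation=cv2.INTER_CUBIC)[:600])
go([.5318,-.1223,.05],3.1416+.0815)
E
```

```text
clock: 7.05
position: [0.5204, 0.0025, 0.2012]
ee_rot: [-0.033, 0.999, -0.001, 0.001]
ft_force: [0.9, 0.2, -1.7]
grip_width: 0.643
clock: 8.05
position: [0.5369, -0.1223, 0.1307]
ee_rot: [-0.041, 0.999, 0.0, -0.0]
ft_force: [0.4, 0.0, -0.6]
grip_width: 0.653
shift [0.0059 0.0009 0.0816] turn [-0.0006  0.0016 -0.0008] yaw now -0.9967431951386134 -3.060879835008095 j [ 0.8523  0.3691 -0.8462  1.7471  0.2996  1.1588  1.5697] t 8.15
```

View pics/side4.png

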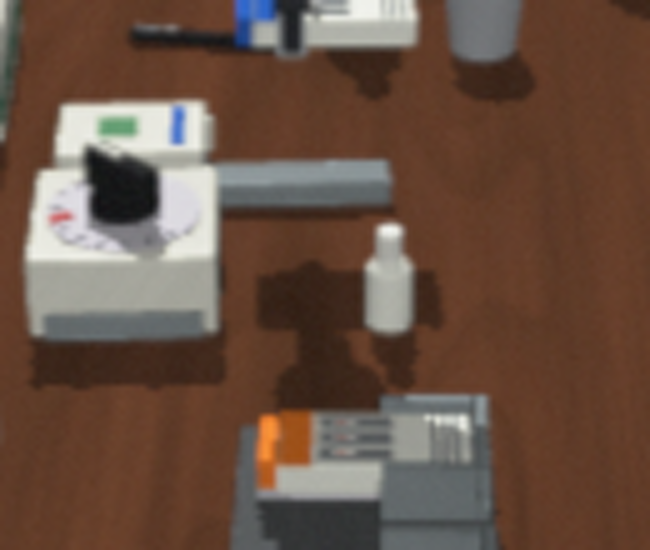

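View pics/top4.png

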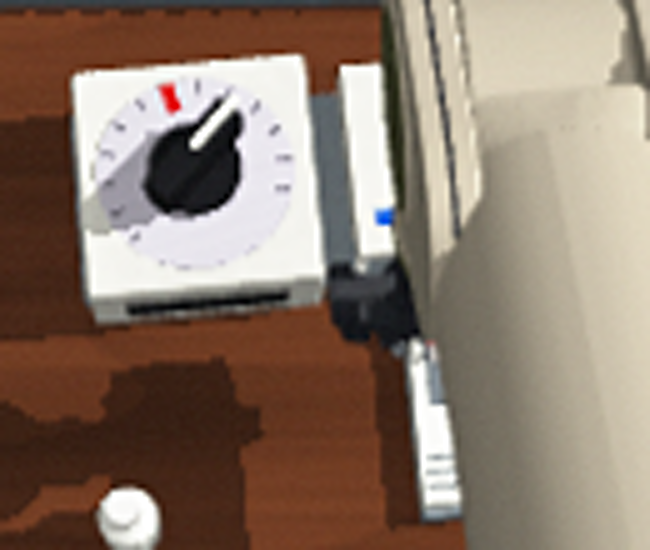

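```bash
python3 -m handwheel '[[[0.005,0.001,0.03,0,0,0,0.04],[0.005,0.001,0.06,0,0,0,0.04],[0.005,0.001,0.085,0,0,0,0.04],[0.005,0.001,0.1,0,0,0,0.04],[0.005,0.001,0.108,0,0,0,0.04],[0.005,0.001,0.112,0,0,0,0.04]]]'; python3 - <<'E'
from h import *
import cv2
for n,(x,y) in (("side",(190,160)),("top",(240,140))):
    im=manip.camera(n)
    cv2.imwrite(f"pics/{n}5.png",cv2.resize(im[y:y+85,x:x+100],None,fx=7,fy=7,interpolation=cv2.INTER_CUBIC)[:600])
go([.5318,-.1223,.011],3.1416+.0815)
o=manip.get_obs();c=pose([*o["position"][:2],0,.0815],[-.0274,0,0])[0];print(c)
p=[*c[:2],o["position"][2]+.009,.0815]
L=[(-.065,.028,.022),(-.065,-.028,.022),(.065,.024,.022),(-.065,.028,0)]
print("top",(proj("top",pose(p,L))-[240,140])*7,"side",(proj("side",pose(p,L))-[190,160])*7)
E
```

```text
clock: 8.9
position: [0.5323, -0.1224, 0.0187]
ee_rot: [-0.04, 0.999, -0.0, 0.0]
ft_force: [0.2, 0.4, -2.4]
grip_width: 0.648
shift [0.0003 0.0001 0.0076] turn [-0.0003  0.0005 -0.0013] yaw now -0.996787611278747 -3.0614178391246356 j [ 0.7877  0.5066 -0.7742  1.8479  0.4271  0.9603  1.4763] t 9.0
[ 0.5048 -0.1246  0.    ]
top [[292.4865 555.1086]
 [438.7864 542.4152]
 [269.2654 224.9595]
 [289.2736 563.3382]] side [[588.5245 215.3932]
 [581.4032 165.7204]
 [344.442  216.4865]
 [587.8355 251.216 ]]
```

View pics/side5.png

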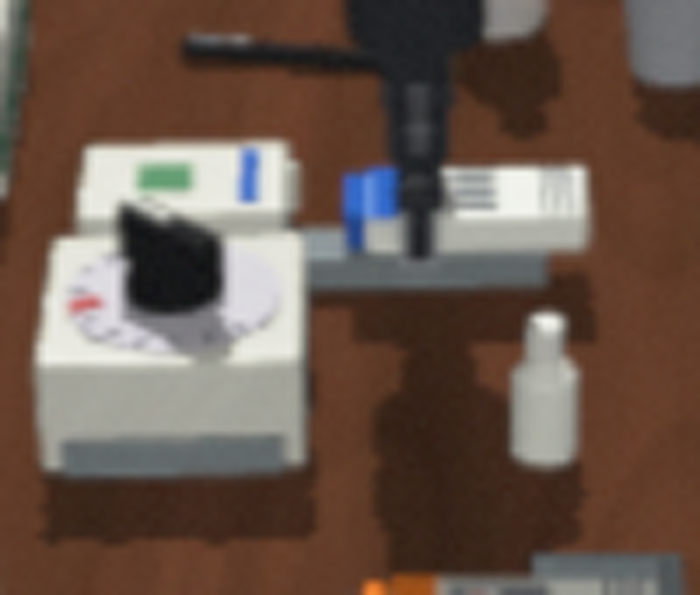

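View pics/top5.png

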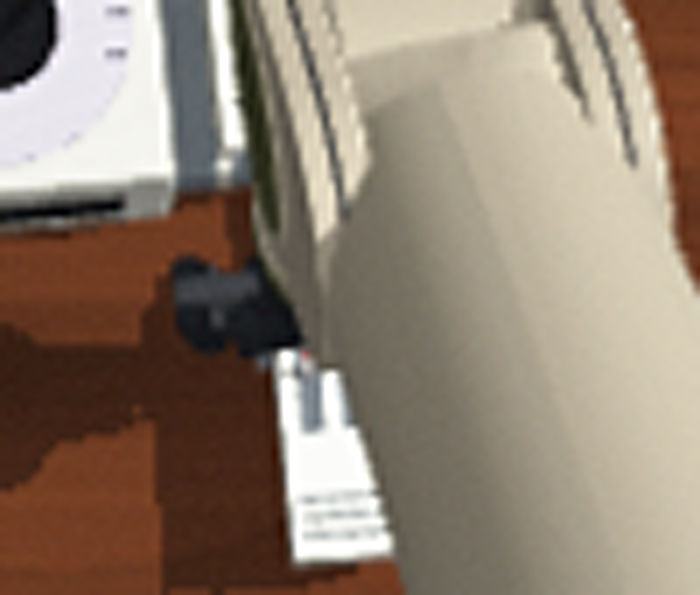

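The carrier's tail corner is at (292,558) in the top crop, where (292,555) was predicted. In the side crop it is at (588,215), which matches. Lowering the last 8 mm and releasing.

```bash
python3 -m handwheel '[[[0,0,0.004,0,0,0,0.04],[0,0,0.007,0,0,0,0.04],[0,0,0.008,0,0,0,0.04],[0,0,0.008,0,0,0,0.04],[0,0,0.008,0,0,0,0.06],[0,0,0.008,0,0,0,0.0854],[0,0,0.008,0,0,0,0.0854],[0,0,0.008,0,0,0,0.0854]]]' && python3 -m handwheel '[[[0,0,0,0,0,0,0.0854],[0,0,0,0,0,0,0.0854],[0,0,-0.03,0,0,0,0.0854],[0,0,-0.06,0,0,0,0.0854],[0.03,0,-0.08,0,0,0,0.0854],[0.06,0,-0.08,0,0,0,0.0854],[0.072,0,-0.08,0,0,0,0.0854],[0.072,0,-0.08,0,0,0,0.0854]]]'; python3 - <<'E'
from h import *
import cv2
for n,(x,y) in (("side",(190,160)),("top",(240,140))):
    im=manip.camera(n)
    cv2.imwrite(f"pics/{n}6.png",cv2.resize(im[y:y+85,x:x+100],None,fx=7,fy=7,interpolation=cv2.INTER_CUBIC)[:600])
t=pose(RD,[-.095-.046,0,0])[0]
go([*t[:2],.011],3.1416+.0815)
E
```

```text
clock: 10.0
position: [0.5318, -0.1223, 0.0103]
ee_rot: [-0.04, 0.999, 0.0, -0.0]
ft_force: [0.3, 0.3, 0.2]
grip_width: 1.001
clock: 11.0
position: [0.4599, -0.1285, 0.0904]
ee_rot: [-0.04, 0.999, -0.0, 0.0]
ft_force: [1.0, -0.7, 0.0]
grip_width: 0.999
shift [ 0.0023 -0.0001  0.0794] turn [ 0.0001  0.0008 -0.0012] yaw now -0.9967780948020983 -3.061301529719215 j [ 0.981   0.2536 -0.8791  1.9644  0.2279  1.0243  1.6492] t 11.1
```

View pics/side6.png

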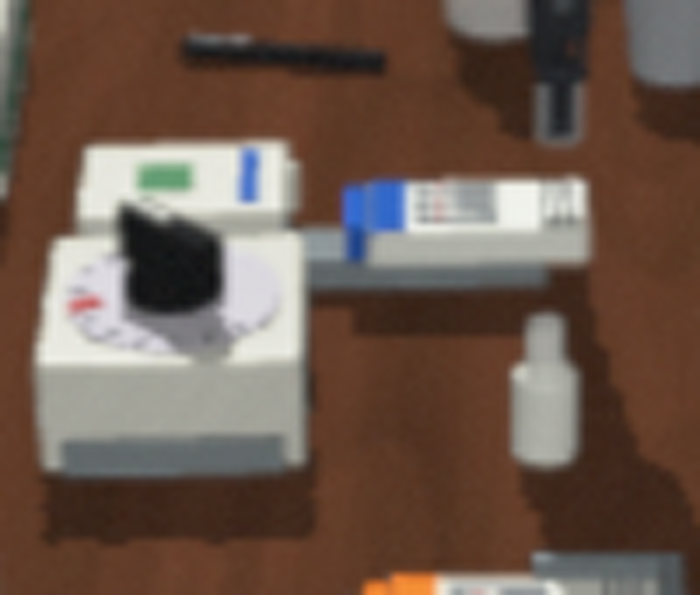

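View pics/top6.png

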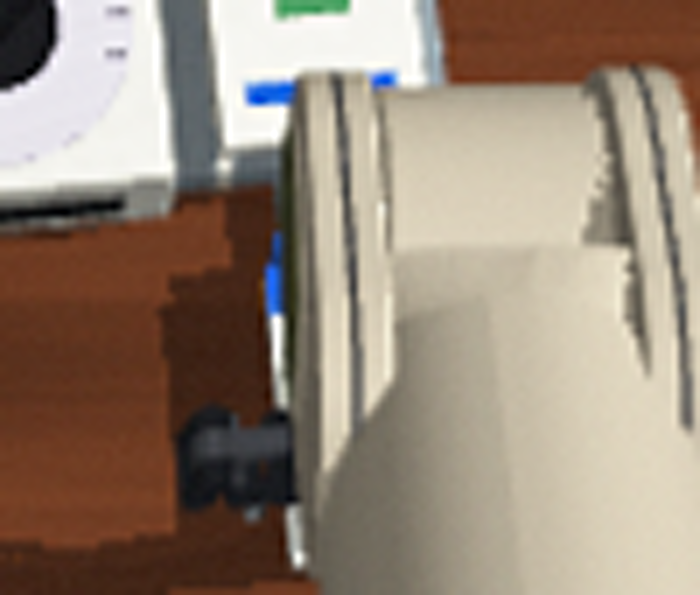

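The carrier lies flat on the tongue, released, with its nose at about (345,190) in the side crop and short of the hood. Now I'll take the tail.

```bash
python3 -m handwheel '[[[0.004,0,0.03,0,0,0,0.0854],[0.004,0,0.055,0,0,0,0.0854],[0.004,0,0.07,0,0,0,0.0854],[0.004,0,0.079,0,0,0,0.0854],[0.004,0,0.079,0,0,0,0.07],[0.004,0,0.079,0,0,0,0.055],[0.004,0,0.079,0,0,0,0.04],[0.004,0,0.079,0,0,0,0.04]]]' 25 && python3 -m handwheel '[[[0,0,0,0,0,0,0.04],[0,0,0,0,0,0,0.04]]]'; python3 - <<'E'
from h import *
import cv2
for n,(x,y) in (("side",(190,160)),):
    im=manip.camera(n)
    cv2.imwrite(f"pics/{n}7.png",cv2.resize(im[y:y+85,x:x+100],None,fx=7,fy=7,interpolation=cv2.INTER_CUBIC)[:600])
t=pose(RD,[-.143+.118,0,0])[0]
go([*t[:2],.011],3.1416+.0815)
E
```

```text
clock: 12.1
position: [0.4566, -0.1285, 0.012]
ee_rot: [-0.04, 0.999, -0.0, 0.001]
ft_force: [-1.7, 1.8, 6.3]
grip_width: 0.65
clock: 12.35
position: [0.4566, -0.1285, 0.012]
ee_rot: [-0.04, 0.999, -0.0, 0.001]
ft_force: [-1.1, 0.8, 7.5]
grip_width: 0.648
shift [-0.118   0.0002  0.0011] turn [-0.0007  0.0011 -0.0013] yaw now -0.9967822292835334 -3.0613569143743162 j [ 0.912   0.3796 -0.8176  2.0309  0.3603  0.8758  1.546 ] t 12.4
```

View pics/side7.png

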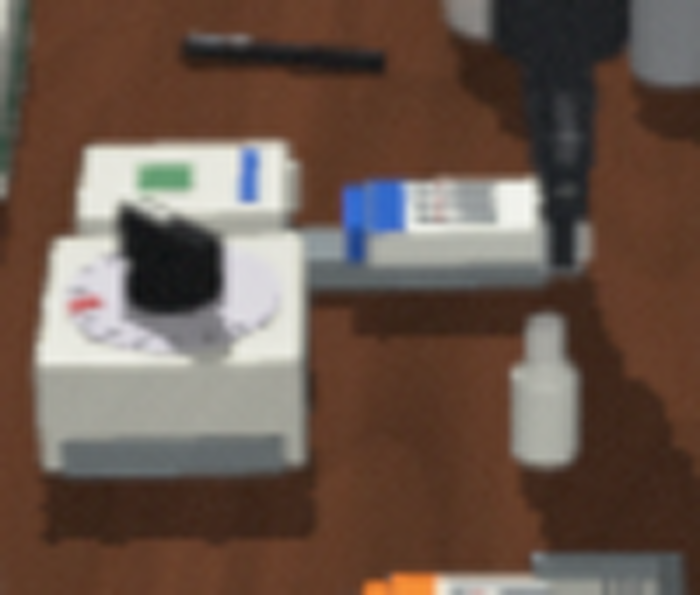

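The tail is gripped and the opening is still 0.65. Sliding in, the first 90 mm.

```bash
python3 -m handwheel '[[[-0.005,0,0,0,0,0,0.04],[-0.015,0,0,0,0,0,0.04],[-0.03,0,0,0,0,0,0.04],[-0.045,0,0,0,0,0,0.04],[-0.06,0,0,0,0,0,0.04],[-0.075,0,0,0,0,0,0.04],[-0.085,0,0,0,0,0,0.04],[-0.09,0,0,0,0,0,0.04]]]'; python3 - <<'E'
from h import *
import cv2
for n,(x,y) in (("side",(190,160)),):
    im=manip.camera(n)
    cv2.imwrite(f"pics/{n}8.png",cv2.resize(im[y:y+85,x:x+100],None,fx=7,fy=7,interpolation=cv2.INTER_CUBIC)[:600])
t=pose(RD,[-.143+.118,0,0])[0]
go([*t[:2],.011],3.1416+.0815)
E
```

```text
clock: 13.4
position: [0.546, -0.1215, 0.0121]
ee_rot: [-0.04, 0.999, -0.0, -0.0]
ft_force: [-6.6, 0.0, 12.8]
grip_width: 0.653
shift [-0.0279  0.0004  0.0011] turn [-0.0008  0.0003 -0.0014] yaw now -0.9967938927547939 -3.061495639978587 j [ 0.7602  0.5414 -0.7604  1.8151  0.4478  0.9646  1.4601] t 13.45
```

View pics/side8.png

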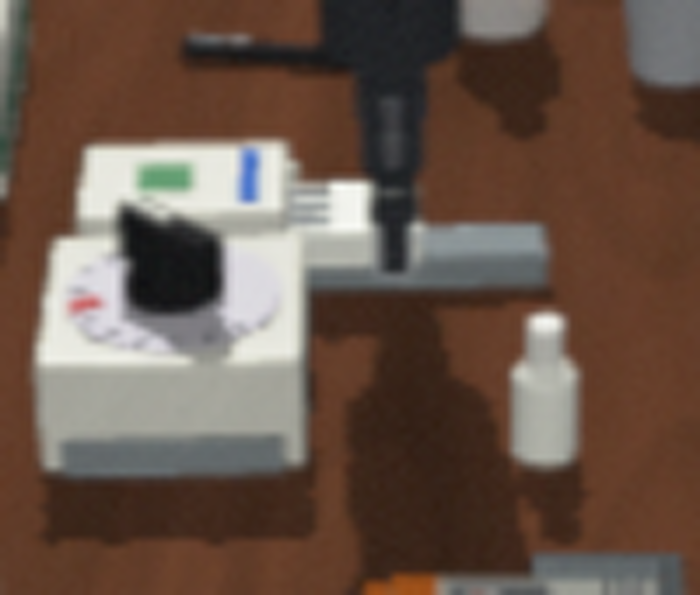

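The carrier is entering the hood straight, with little friction. I'll do the final 28 mm in small steps, going about 2 mm beyond the stop.

```bash
python3 -m handwheel '[[[-0.008,0,0,0,0,0,0.04],[-0.015,0,0,0,0,0,0.04],[-0.02,0,0,0,0,0,0.04],[-0.023,0,0,0,0,0,0.04],[-0.025,0,0,0,0,0,0.04]]]' && python3 -m handwheel '[[[-0.002,0,0,0,0,0,0.04],[-0.004,0,0,0,0,0,0.04],[-0.005,0,0,0,0,0,0.04],[-0.005,0,0,0,0,0,0.04]]]'; python3 - <<'E'
from h import *
import cv2
for n,(x,y) in (("side",(190,160)),):
    im=manip.camera(n)
    cv2.imwrite(f"pics/{n}9.png",cv2.resize(im[y:y+85,x:x+100],None,fx=7,fy=7,interpolation=cv2.INTER_CUBIC)[:600])
t=pose(RD,[-.143+.118,0,0])[0]
go([*t[:2],.011],3.1416+.0815)
E
```

```text
clock: 14.08
position: [0.5706, -0.1196, 0.0121]
ee_rot: [-0.04, 0.999, -0.0, -0.0]
ft_force: [-5.0, 0.2, 10.2]
grip_width: 0.652
clock: 14.58
position: [0.5754, -0.1192, 0.0121]
ee_rot: [-0.04, 0.999, -0.0, -0.0]
ft_force: [-6.4, 0.6, 9.2]
grip_width: 0.65
shift [0.0011 0.0005 0.0011] turn [-0.0009 -0.0006 -0.0017] yaw now -0.9968172147060912 -3.0617892103442372 j [ 0.7154  0.5909 -0.7439  1.7403  0.4674  0.9961  1.4455] t 14.625
```

View pics/side9.png

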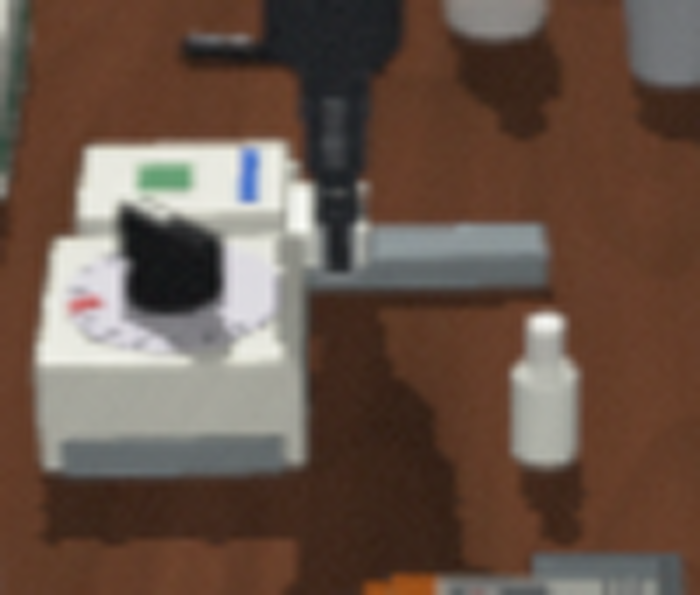

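Force is still only 6 N, so the nose has not met the stop yet. I'll go on until the force rises.

```bash
python3 -m handwheel '[[[-0.001,0,0,0,0,0,0.04],[-0.002,0,0,0,0,0,0.04],[-0.003,0,0,0,0,0,0.04]]]' && python3 -m handwheel '[[[-0.001,0,0,0,0,0,0.04],[-0.002,0,0,0,0,0,0.04]]]'
```

```text
clock: 15.0
position: [0.5756, -0.1192, 0.0119]
ee_rot: [-0.04, 0.999, -0.001, -0.003]
ft_force: [-21.7, -1.6, 24.5]
grip_width: 0.654
clock: 15.25
position: [0.5762, -0.1192, 0.0116]
ee_rot: [-0.04, 0.999, -0.001, -0.005]
ft_force: [-24.3, 0.6, 20.9]
grip_width: 0.659
```

The stop has been reached: the force is at 24 N and motion has stalled. Opening and retreating up, then checking the tail.

```bash
python3 -m handwheel '[[[0.002,0,0,0,0,0,0.05],[0.003,0,0,0,0,0,0.07],[0.003,0,0,0,0,0,0.0854],[0.003,0,0,0,0,0,0.0854],[0.003,0,-0.03,0,0,0,0.0854],[0.003,0,-0.07,0,0,0,0.0854],[0.003,0,-0.12,0,0,0,0.0854],[0.003,0,-0.17,0,0,0,0.0854]]]'&& python3 -m handwheel '[[[0.05,0.05,0,0,0,0.15,0.0854],[0.1,0.1,0,0,0,0.3,0.0854],[0.1,0.15,0,0,0,0.4,0.0854]]]'; python3 - <<'E'
from h import *
import cv2
for n,(x,y) in (("side",(190,160)),("top",(205,110))):
    im=manip.camera(n); cv2.imwrite(f"pics/{n}10f.png",im)
    cv2.imwrite(f"pics/{n}10.png",cv2.resize(im[y:y+85,x:x+110],None,fx=7,fy=7,interpolation=cv2.INTER_CUBIC)[:600])
o=manip.get_obs();print(o["position"],o["ft_force"])
p=[*pose(RD,[.088-.065,0,0])[0][:2],.02,.0815]
L=[(-.065,.028,.022),(-.065,-.028,.022),(-.065,.028,0)]
print("top",(proj("top",pose(p,L))-[205,110])*7,"side",(proj("side",pose(p,L))-[190,160])*7)
go([.6438,.0122,.2],3.1416-.72)
E
```

```text
clock: 16.25
position: [0.5776, -0.1185, 0.1828]
ee_rot: [-0.04, 0.999, 0.0, 0.0]
ft_force: [0.9, -0.6, -0.7]
grip_width: 1.0
clock: 16.62
position: [0.4642, 0.0223, 0.1811]
ee_rot: [0.163, 0.987, -0.001, 0.0]
ft_force: [1.3, -0.1, 1.1]
grip_width: 1.003
[0.4645 0.0287 0.182 ] [ 0.7859 -0.7412  1.1266]
top [[505.9942 470.9681]
 [648.2341 458.7666]
 [503.426  484.201 ]] side [[367.7913 232.3088]
 [366.9364 182.1496]
 [368.5215 268.0269]]
shift [-0.1756  0.0398 -0.0177] turn [-0.0001  0.0017  0.4054] yaw now -0.9509218699340347 2.827002202583833 j [ 0.7596  0.087  -0.9436  1.8931  0.077   1.1971  1.0459] t 16.725
```

View pics/side10.png

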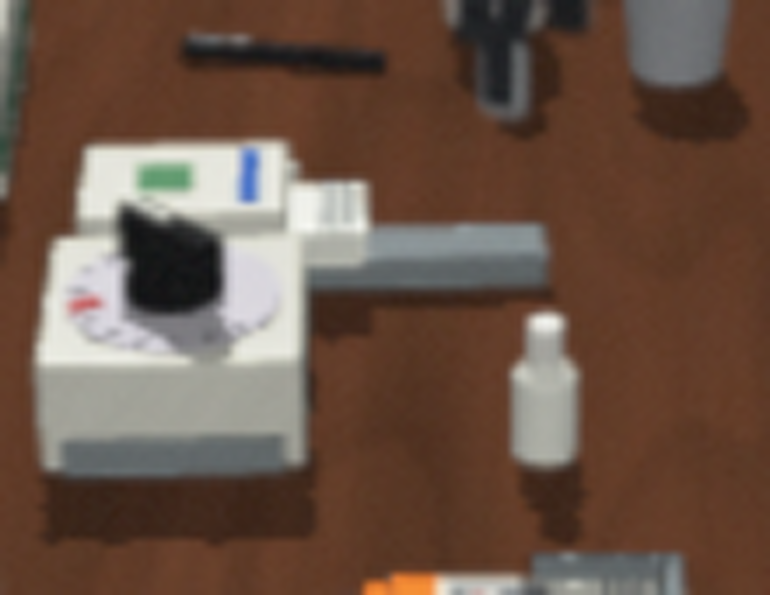

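View pics/top10.png

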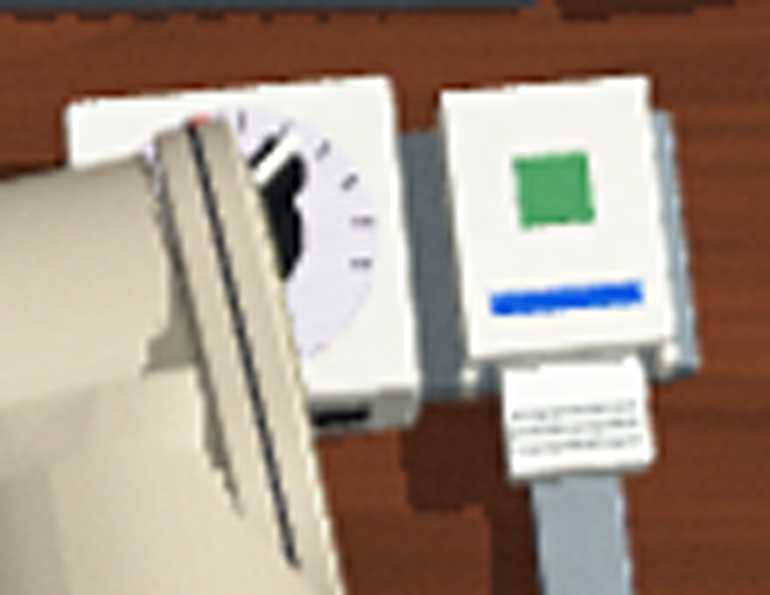

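The carrier tail sticks out at about (368,230) in the side crop, where (368,232) was predicted for fully home. The top view agrees within about 1 px. Next I'll measure the mark and pointer angles more closely, using the ring itself as the reference.

```bash
python3 - <<'E'
from h import *
import cv2
out={}
for n,(x,y,w,h) in (("top",(210,118,60,60)),("side",(188,182,50,40))):
    im=cv2.imread(f"pics/{n}0.png").astype(int);b,g,r=im[...,0],im[...,1],im[...,2]
    c=im[y:y+h,x:x+w]
    wgt=np.clip(c[...,2]-np.maximum(c[...,1],c[...,0])-40,0,None).astype(float)
    if n=="top": wgt[30:]=0
    else: wgt[:,25:]=0
    yy,xx=np.mgrid[y:y+h,x:x+w];S=wgt.sum();m=np.array([(wgt*xx).sum()/S,(wgt*yy).sum()/S])
    cv2.imwrite(f"pics/d{n}.png",cv2.resize(im[y:y+h,x:x+w].astype(np.uint8),None,fx=10,fy=10,interpolation=cv2.INTER_CUBIC))
    d=pose(RD,(.055,.125,.062))[0]
    print(n,m,"dial proj",proj(n,d))
    for z in (.062,.064): 
        g=ground(n,m,z)-d[:2];print(z,g,np.hypot(*g),np.arctan2(g[1],g[0])-RD[3])
E
```

```text
top [235.7557 123.812 ] dial proj [[238.9483 144.3272]]
0.062 [0.0596 0.009 ] 0.06024013965559948 0.06815651312128863
0.064 [0.0588 0.0089] 0.05946994092101126 0.06845192311565591
side [201.6075 202.9516] dial proj [[215.0844 202.3285]]
0.062 [0.0468 0.0063] 0.047247867072467115 0.05213551981776608
0.064 [0.0462 0.0096] 0.04718157934223683 0.1242598897860298
```

View pics/dtop.png

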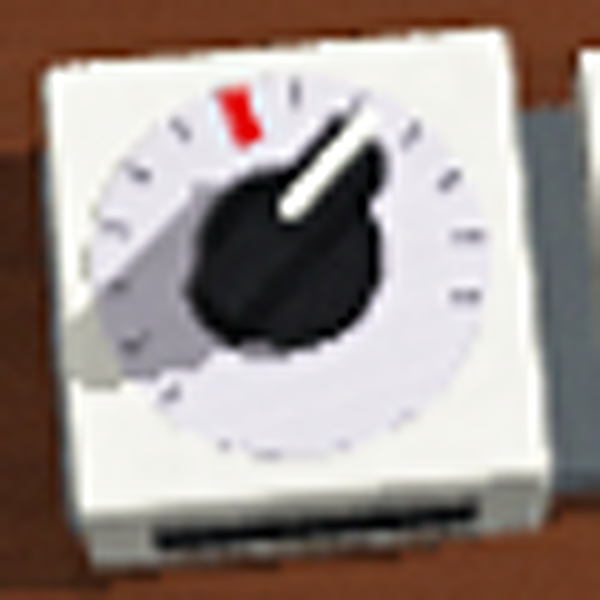

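View pics/dside.png

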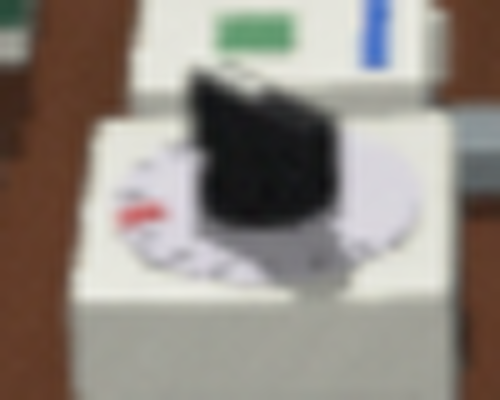

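```bash
python3 - <<'E'
from h import *
T=crop(210,118,10);S=crop(188,182,10)
d=pose(RD,(.055,.125,.062))[0]
z=.063
for nm,f,n,pts in (("top",T,"top",[(250,141),(234,92)]),("side",S,"side",[(165,211),(121,219)])):
  for uv in pts:
    g=ground(n,f(*uv),z)-d[:2];print(nm,uv,g,np.hypot(*g),np.arctan2(g[1],g[0])-RD[3])
# ring centre from ellipse extremes (top)
for uv in [(90,262),(490,262),(290,75),(290,460)]:
    g=ground("top",T(*uv),z)-d[:2];print(uv,g)
# white line
for uv in [(373,112),(288,212)]:
    g=ground("top",T(*uv),.106)-d[:2];print(uv,g,np.hypot(*g))
a=ground("top",T(373,112),.106)-ground("top",T(288,212),.106);print("line dir",np.arctan2(a[1],a[0])-RD[3])
E
```

```text
top (250, 141) [0.0363 0.0122] 0.038330246291496395 0.2416437237839863
top (234, 92) [0.0506 0.0167] 0.0533150675646302 0.23625352412442224
side (165, 211) [0.0382 0.0055] 0.03863010302155191 0.06235838364070066
side (121, 219) [0.0529 0.0117] 0.054123554242894494 0.1356094675656359
(90, 262) [0.0017 0.0559]
(490, 262) [ 0.001  -0.0538]
(290, 75) [0.0555 0.0012]
(290, 460) [-0.0549  0.0009]
(373, 112) [ 0.0287 -0.0227] 0.036569754636971236
(288, 212) [ 0.0009 -0.0002] 0.0009615019999715988
line dir -0.7632886188571731
```

The mark stands at a knob angle of about 0.22 (top view), with the pointer at about -0.78, so the turn needed is roughly +1.0 rad. The side view is coarser and gives 0.06 to 0.3. I'll grip the knob and re-check while turning.

```bash
python3 -c "
from h import *
go([.6438,.0127,.15],3.1416-.69)"; 
```

```text
shift [-0.1754  0.0403  0.0323] turn [-0.0002  0.0017  0.3754] yaw now -0.9509218699340347 2.827002202583833 j [ 0.7596  0.087  -0.9436  1.8931  0.077   1.1971  1.0459] t 16.725
```

```bash
python3 -m handwheel '[[[-0.04,0.01,-0.01,0,0,0.08,0.0854],[-0.08,0.02,-0.01,0,0,0.16,0.0854],[-0.12,0.03,-0.01,0,0,0.24,0.0854],[-0.15,0.035,0,0,0,0.32,0.0854],[-0.17,0.04,0.01,0,0,0.375,0.0854],[-0.175,0.04,0.02,0,0,0.375,0.06],[-0.175,0.04,0.025,0,0,0.375,0.06],[-0.175,0.04,0.03,0,0,0.375,0.06]]]'; python3 - <<'E'
from h import *
import cv2
for n,(x,y) in (("side",(180,150)),("top",(205,110))):
    im=manip.camera(n)
    cv2.imwrite(f"pics/{n}11.png",cv2.resize(im[y:y+85,x:x+110],None,fx=7,fy=7,interpolation=cv2.INTER_CUBIC)[:600])
go([.6438,.0127,.08],3.1416-.69)
E
```

```text
clock: 17.73
position: [0.6443, 0.0057, 0.1514]
ee_rot: [0.34, 0.94, -0.0, 0.0]
ft_force: [-0.0, -0.6, 0.1]
grip_width: 0.702
shift [0.0049 0.0053 0.0712] turn [-0.0005  0.0001 -0.0043] yaw now -0.7685331710796012 2.447341721210538 j [ 0.4851  0.5455 -0.7832  1.4738  0.392   1.284   0.54  ] t 17.825
```

View pics/side11.png

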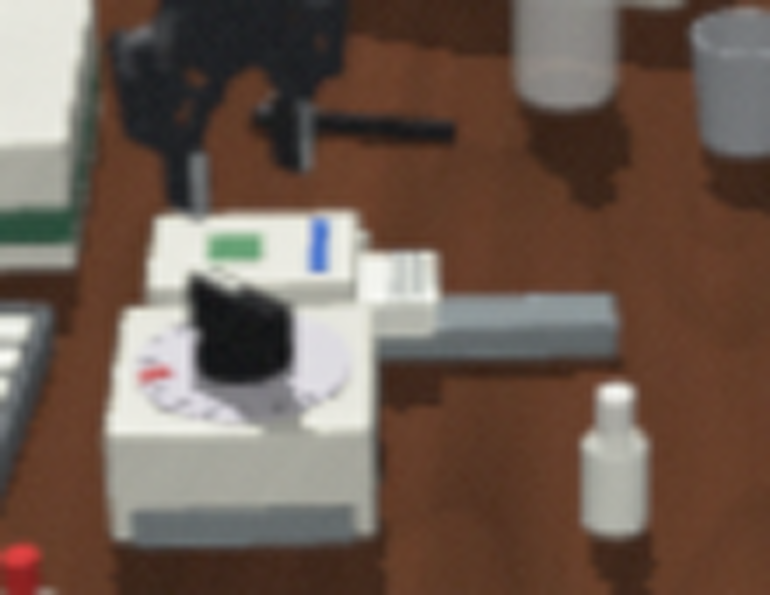

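View pics/top11.png

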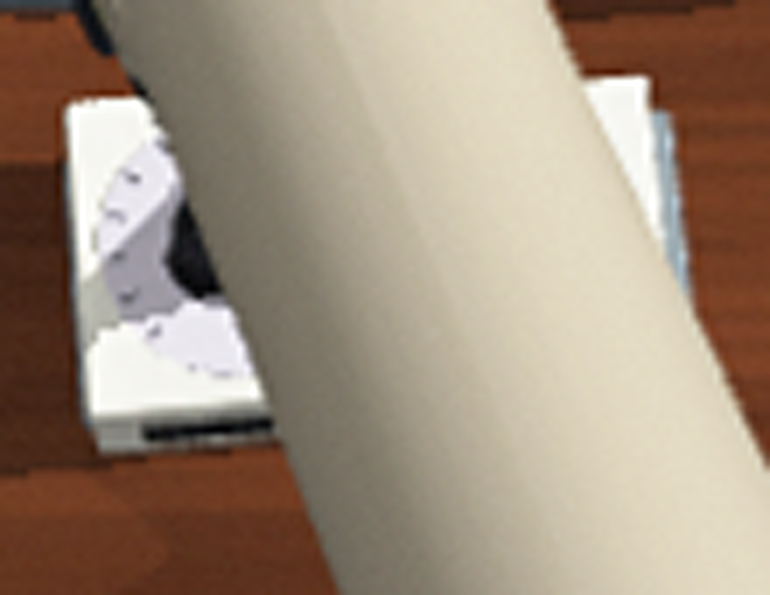

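The fingers hang above the knob; the knob and red mark are at (240,330) and (153,375) in the side crop. The top view is blocked by the arm. Descending with a correction of 5 mm on each axis.

```bash
python3 -m handwheel '[[[0.005,0.005,0.01,0,0,-0.004,0.06],[0.005,0.005,0.03,0,0,-0.004,0.06],[0.005,0.005,0.05,0,0,-0.004,0.06],[0.005,0.005,0.062,0,0,-0.004,0.06],[0.005,0.005,0.069,0,0,-0.004,0.06],[0.005,0.005,0.071,0,0,-0.004,0.06],[0.005,0.005,0.071,0,0,-0.004,0.06]]]' 30; python3 - <<'E'
from h import *
import cv2
for n,(x,y) in (("side",(180,150)),):
    im=manip.camera(n)
    cv2.imwrite(f"pics/{n}12.png",cv2.resize(im[y:y+85,x:x+110],None,fx=7,fy=7,interpolation=cv2.INTER_CUBIC)[:600])
go([.6438,.0127,.08],3.1416-.69)
E
```

```text
clock: 18.7
position: [0.6444, 0.0127, 0.0807]
ee_rot: [0.339, 0.941, 0.0, 0.0]
ft_force: [0.4, -0.0, 0.4]
grip_width: 0.7
shift [ 0.0005 -0.0004  0.0009] turn [ 0.0005  0.0008 -0.0009] yaw now -0.7707076268949618 2.450747621988851 j [ 0.4586  0.6119 -0.7551  1.5391  0.4427  1.167   0.4983] t 18.75
```

View pics/side12.png

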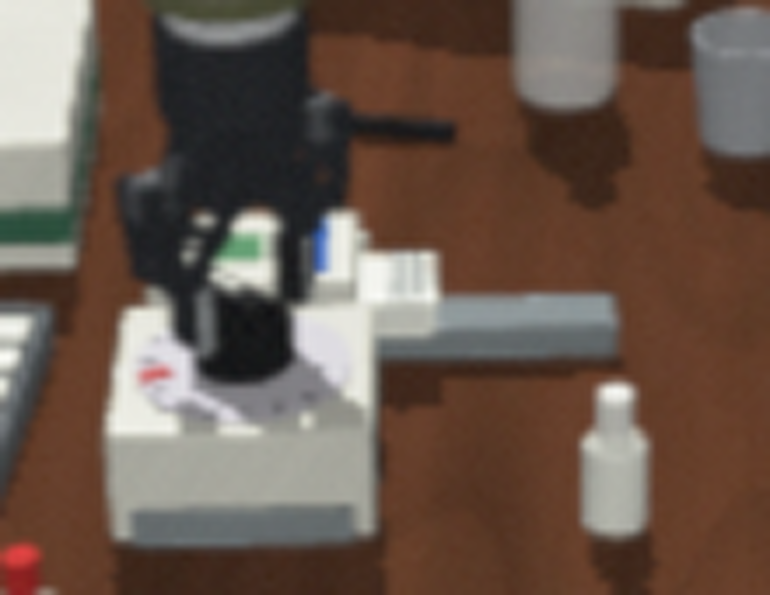

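The fingers straddle the bar. Closing.

```bash
python3 -m handwheel '[[[0,0,0,0,0,0,0.045],[0,0,0,0,0,0,0.03],[0,0,0,0,0,0,0.02],[0,0,0,0,0,0,0.01],[0,0,0,0,0,0,0.005],[0,0,0,0,0,0,0.005],[0,0,0,0,0,0,0.005]]]' 30; python3 -c "
from h import *
o=manip.get_obs();print(o['ft_force'],o['torque'],o['grip_width']*85.4)
go([.6438,.0127,.08],3.1416-.69)"
```

```text
clock: 19.62
position: [0.6452, 0.0143, 0.0811]
ee_rot: [0.338, 0.941, 0.001, 0.001]
ft_force: [4.7, 4.0, 0.1]
grip_width: 0.205
[4.6948 4.0123 0.0961] [ 0.8811 -0.8269 -0.0364] 17.468744199652168
shift [ 0.0001 -0.0021  0.0011] turn [0.0033 0.001  0.0002] yaw now -0.7713769158760488 2.451798878295398 j [ 0.4579  0.6122 -0.7563  1.5386  0.442   1.1652  0.4982] t 19.625
```

Gripped at an opening of 17.5 mm. The small lateral force says the axis is about 2 mm further along tool +y, so I'll correct for that while turning about the tool axis.

```bash
python3 -m handwheel '[[[0,0.002,0,0,0,0,0.005],[0,0.002,0,0,0,-0.08,0.005],[0,0.002,0,0,0,-0.2,0.005],[0,0.002,0,0,0,-0.32,0.005],[0,0.002,0,0,0,-0.44,0.005],[0,0.002,0,0,0,-0.56,0.005],[0,0.002,0,0,0,-0.68,0.005],[0,0.002,0,0,0,-0.7,0.005]]]' 40; python3 - <<'E'
from h import *
import cv2
for n,(x,y) in (("side",(180,150)),("top",(205,110))):
    im=manip.camera(n)
    cv2.imwrite(f"pics/{n}13.png",cv2.resize(im[y:y+85,x:x+110],None,fx=7,fy=7,interpolation=cv2.INTER_CUBIC)[:600])
o=manip.get_obs();print(o['ft_force'],o['torque'],o['grip_width']*85.4)
go([.6452,.0145,.08],3.1416+.215+.0815)
E
```

```text
clock: 20.62
position: [0.645, 0.0131, 0.081]
ee_rot: [-0.005, 1.0, -0.001, -0.0]
ft_force: [-4.6, -2.6, 9.8]
grip_width: 0.206
[-4.6838 -2.6248  8.741 ] [-0.6929  1.192  -0.0097] 17.1602005037306
shift [-0.0002  0.0015  0.001 ] turn [-0.0018 -0.0012 -0.2876] yaw now -0.9999603386345303 -3.1327352491246936 j [ 0.537   0.6647 -0.8846  1.531   0.5382  1.2051  1.14  ] t 20.725
```

View pics/side13.png

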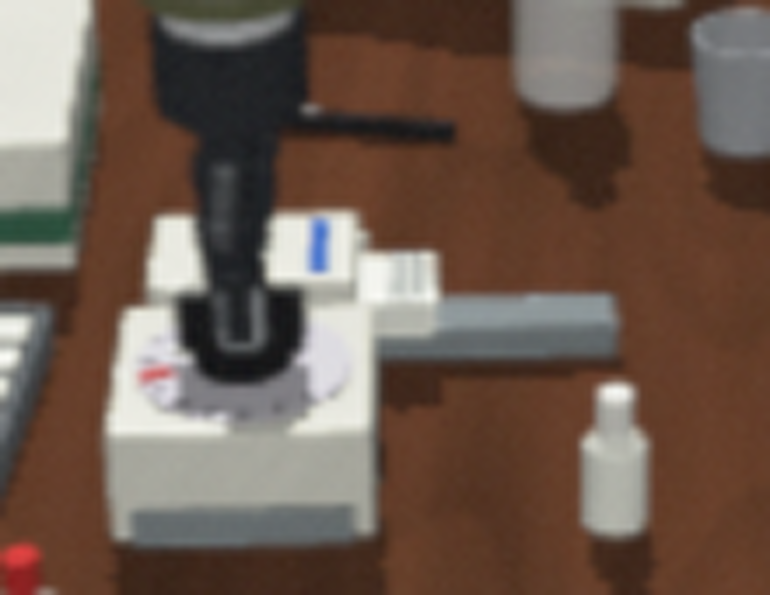

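View pics/top13.png

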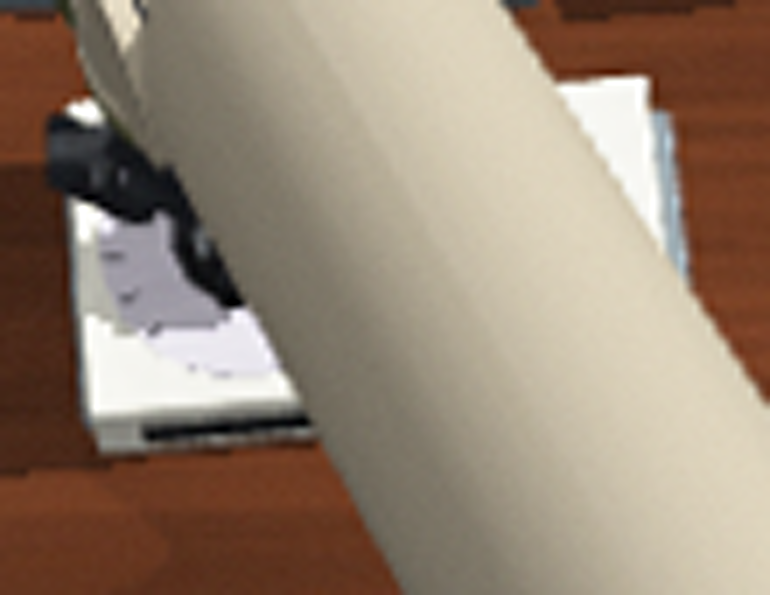

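```bash
python3 -m handwheel '[[[0,-0.001,0,0,0,-0.08,0.005],[0,-0.001,0,0,0,-0.16,0.005],[0,-0.001,0,0,0,-0.24,0.005],[0,-0.001,0,0,0,-0.28,0.005],[0,-0.001,0,0,0,-0.28,0.005]]]'; python3 - <<'E'
from h import *
import cv2
for n,(x,y) in (("side",(185,170)),):
    im=manip.camera(n)
    cv2.imwrite(f"pics/{n}14.png",cv2.resize(im[y:y+50,x:x+60],None,fx=12,fy=12,interpolation=cv2.INTER_CUBIC)[:600])
o=manip.get_obs();print(o['ft_force'],o['torque'],o['grip_width']*85.4)
go([.6448,.013,.08],3.1416+.215+.0815)
E
```

```text
clock: 21.35
position: [0.6452, 0.0124, 0.081]
ee_rot: [-0.144, 0.99, -0.001, -0.0]
ft_force: [-5.0, -1.4, 8.5]
grip_width: 0.204
[-3.9066 -1.7303  9.2116] [-0.425   0.9485  0.0498] 17.514658544470404
shift [0.0002 0.0005 0.001 ] turn [-0.0012 -0.0009 -0.0076] yaw now -0.9585629257604373 -2.8527117770452337 j [ 0.5684  0.6879 -0.9361  1.5294  0.5769  1.2205  1.3984] t 21.4
```

View pics/side14.png

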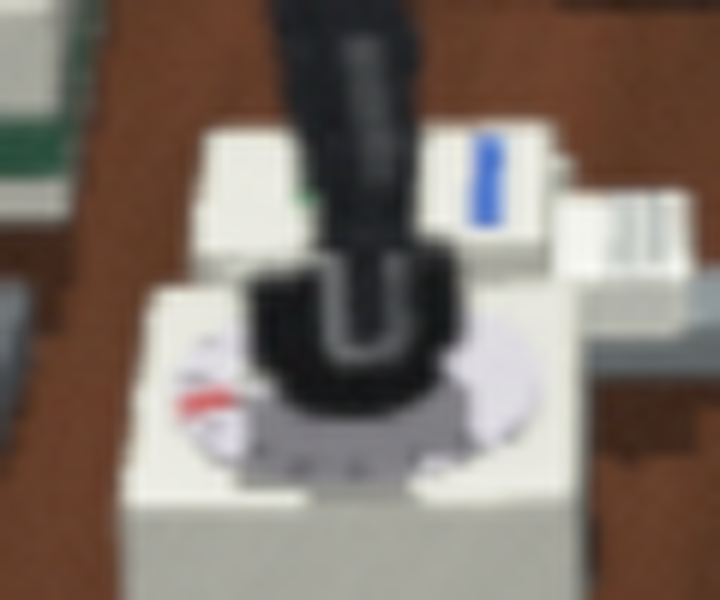

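The mark's inner end is at (235,398) and a white spot, the pointer, is just beside it at (262,383). I'll release and step aside to verify from above before pulling.

```bash
python3 -m handwheel '[[[0,0,0,0,0,0,0.03],[0,0,0,0,0,0,0.05],[0,0,0,0,0,0,0.06],[0,0,-0.02,0,0,0,0.06],[0,0,-0.05,0,0,0,0.06],[0,0,-0.09,0,0,0,0.06],[0.04,-0.03,-0.1,0,0,0,0.06],[0.07,-0.08,-0.1,0,0,0,0.06]]]'&&python3 -m handwheel '[[[0.01,-0.05,0,0,0,0,0.06],[0.01,-0.08,0,0,0,0,0.06],[0.01,-0.08,0,0,0,0,0.06]]]'; python3 - <<'E'
from h import *
import cv2
for n,(x,y,w,h) in (("top",(210,118,60,60)),("side",(185,170,60,50))):
    im=manip.camera(n); cv2.imwrite(f"pics/{n}15f.png",im)
    cv2.imwrite(f"pics/{n}15.png",cv2.resize(im[y:y+h,x:x+w],None,fx=10,fy=10,interpolation=cv2.INTER_CUBIC)[:600])
o=manip.get_obs();print(o['position'],o['clock'])
E
```

```text
clock: 22.4
position: [0.6011, -0.0821, 0.1832]
ee_rot: [-0.146, 0.989, -0.0, 0.002]
ft_force: [1.4, -1.3, 0.3]
grip_width: 0.699
clock: 22.78
position: [0.6145, -0.1661, 0.1813]
ee_rot: [-0.142, 0.99, -0.0, 0.0]
ft_force: [-0.3, 0.8, -0.4]
grip_width: 0.704
[ 0.6145 -0.1621  0.1813] 22.875
```

View pics/top15.png

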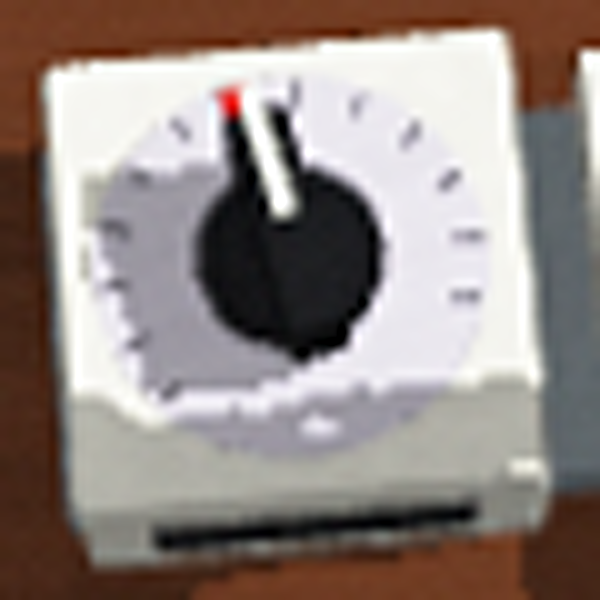

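View pics/side15.png

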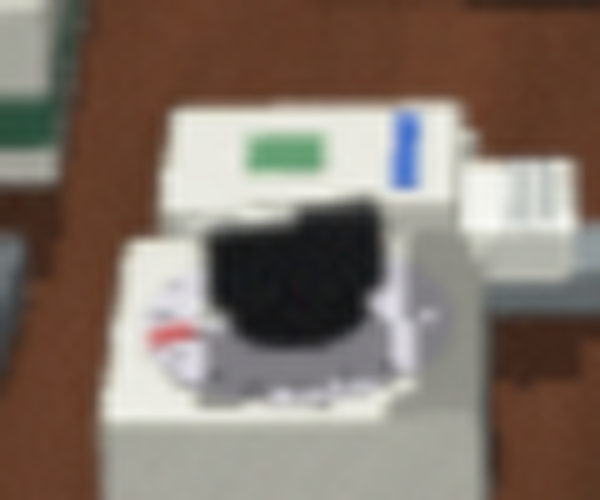

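```bash
python3 - <<'E'
from h import *
T=crop(210,118,10)
for d in ([.6438,.0122],[.6448,.0130]):
  d=np.array(d)
  for uv,z in [((250,141),.063),((234,92),.063),((253,100),.106),((285,212),.106)]:
    g=ground("top",T(*uv),z)-d;print(uv,g,np.hypot(*g),np.arctan2(g[1],g[0])-RD[3])
a=ground("top",T(253,100),.106)-ground("top",T(285,212),.106);print("line dir",np.arctan2(a[1],a[0])-RD[3])
a=ground("top",T(234,92),.063)-ground("top",T(250,141),.063);print("mark dir",np.arctan2(a[1],a[0])-RD[3])
# sim: expected line pixel for angles
for z,rs in((.106,(.0,.032)),(.063,(.036,.05))):
  for ang in(.16,.22,.28):
    p=[[.6446+r*np.cos(ang+RD[3]),.0128+r*np.sin(ang+RD[3]),z] for r in rs]
    q=(proj("top",p)-[210,118]+.5)*10-.5;print(z,ang,q.round(0).tolist())
E
```

```text
(250, 141) [0.0364 0.0122] 0.03838924213903498 0.2428497811272562
(234, 92) [0.0507 0.0167] 0.05337380543017434 0.23712692628258047
(253, 100) [0.0323 0.0093] 0.03360526279749879 0.19792400640126495
(285, 212) [0.001  0.0007] 0.0012005269749893383 0.5178464247373884
(250, 141) [0.0354 0.0114] 0.03718902816936386 0.2310289770179444
(234, 92) [0.0497 0.0159] 0.052175438948047076 0.22856972541228443
(253, 100) [0.0313 0.0085] 0.032427157116415715 0.18271488593312507
(285, 212) [-0.     -0.0001] 0.00012308844160820214 -1.723195052663137
line dir 0.1862950939608748
mark dir 0.22246717925908355
0.106 0.16 [[285.0, 213.0], [257.0, 102.0]]
0.106 0.22 [[285.0, 213.0], [250.0, 103.0]]
0.106 0.28 [[285.0, 213.0], [243.0, 106.0]]
0.063 0.16 [[261.0, 143.0], [249.0, 96.0]]
0.063 0.22 [[253.0, 145.0], [239.0, 99.0]]
0.063 0.28 [[246.0, 148.0], [228.0, 103.0]]
```

```bash
python3 - <<'E'
from h import *
import cv2
im=cv2.imread("pics/top0.png").astype(float)
c=im[126:134,228:240];w=np.clip(c[...,2]-np.maximum(c[...,1],c[...,0])-25,0,None)
print(w.astype(int))
yy,xx=np.mgrid[126:134,228:240];m=[(w*xx).sum()/w.sum(),(w*yy).sum()/w.sum()]
g=ground("top",m,.063)-[.6447,.0129];print(m,g,np.hypot(*g),np.arctan2(g[1],g[0])-RD[3])
im=cv2.imread("pics/top15f.png").astype(float)
c=im[127:141,231:242].min(axis=2);print(c.astype(int))
E
```

```text
[[  0   0   0   0   0  17  27   0   0   0   0   0]
 [  0   0   0   7 106 144 128   0   0   0   0   0]
 [  0   0   0   0 118 198 179   0   0   0   0   0]
 [  0   0   0   0  53 167 196  34   0   0   0   0]
 [  0   0   0   0   4 137 197 152   0   0   0   0]
 [  0   0   0   0   0 111 201 201   6   0   0   0]
 [  0   0   0   0   0  21  81   0   0   0   0   0]
 [  0   0   0   0   0   0   0   0   0   0   0   0]]
[np.float64(233.60603621730382), np.float64(129.1758551307847)] [0.0427 0.0142] 0.04499200931668706 0.2389523239494079
[[173  85  77 245 251 239 237 241 148 224 233]
 [225  77  13 255 255 178 129 172 170 229 233]
 [239 112   8 201 255 176  40  51 214 236 232]
 [241 105   9 144 255 198  53   2 232 238 232]
 [242 109  14  70 255 255 111   3 164 235 233]
 [240 142  32   6 202 255 182  45  77 232 235]
 [243 137  28  10 148 255 200  54  27 236 244]
 [192 153  48  15  74 255 255 111   9 147 160]
 [154 163  57  14   7 205 255 184  49  35  34]
 [162 126  41  13  12 148 255 201  63  22  22]
 [123  59  18   9  16  75 255 255 114  21  22]
 [ 64  19  16  13  20  11 245 255 145  33  27]
 [ 29  12  19  15  20  19 135 161  84  30  28]
 [ 12  18  18  18  15  23  30  19  20  26  30]]
```

The pointer is at about 0.21 and the mark at about 0.24, roughly 1 mm off and within tolerance. I'll trim by +0.03 while regripping, then pull.

```bash
python3 -c "
from h import *
go([.6447,.0129,.16],3.1416+.213+.0815)"
```

```text
shift [-0.0789  0.159   0.0214] turn [ 0.0002  0.0011 -0.0048] yaw now -0.9583147490149336 -2.851842514163454 j [ 0.8801  0.572  -0.9825  1.4591  0.4777  1.3635  1.7349] t 22.875
```

```bash
python3 -m handwheel '[[[-0.015,0.03,0,0,0,0,0.06],[-0.03,0.065,0,0,0,0,0.06],[-0.05,0.1,0,0,0,0,0.06],[-0.065,0.135,0.01,0,0,0,0.06],[-0.079,0.159,0.02,0,0,-0.005,0.06],[-0.079,0.159,0.021,0,0,-0.005,0.06],[-0.079,0.159,0.021,0,0,-0.005,0.06],[-0.079,0.159,0.021,0,0,-0.005,0.06]]]'; python3 -c "
from h import *
go([.6447,.0129,.08],3.1416+.213+.0815)"
```

```text
clock: 23.88
position: [0.6448, 0.011, 0.1598]
ee_rot: [-0.146, 0.989, -0.0, 0.0]
ft_force: [0.2, -1.1, -0.8]
grip_width: 0.703
shift [-0.0004  0.002   0.0798] turn [-0.0007  0.0004 -0.0016] yaw now -0.9574130048287096 -2.848701322304532 j [ 0.5939  0.6152 -0.9825  1.4567  0.516   1.3433  1.4447] t 23.875
```

```bash
python3 -m handwheel '[[[0,0.002,0.03,0,0,0,0.06],[0,0.002,0.055,0,0,0,0.06],[0,0.002,0.072,0,0,0,0.06],[0,0.002,0.079,0,0,0,0.06],[0,0.002,0.079,0,0,0,0.05],[0,0.002,0.079,0,0,0,0.035],[0,0.002,0.079,0,0,0,0.02],[0,0.002,0.079,0,0,0,0.005]]]' 60 && python3 -m handwheel '[[[0,0,0,0,0,0,0.005],[0,0,0,0,0,0,0.005],[0,0,0,0,0,0,0.005],[0,0,0,0,0,0,0.005]]]'; python3 -c "
from h import *
o=manip.get_obs();print(o['ft_force'],o['torque'],o['grip_width']*85.4)
go([.6447,.0129,.08],3.1416+.245+.0815)"
```

```text
clock: 24.88
position: [0.6449, 0.0128, 0.0813]
ee_rot: [-0.146, 0.989, -0.001, 0.001]
ft_force: [-0.3, -3.1, 6.0]
grip_width: 0.2
clock: 25.38
position: [0.6449, 0.0128, 0.0813]
ee_rot: [-0.146, 0.989, -0.001, 0.001]
ft_force: [-0.2, -3.9, 6.4]
grip_width: 0.197
[-0.19   -3.9351  6.406 ] [-0.7422  0.0672 -0.0226] 16.834692093098575
shift [0.0002 0.0001 0.0013] turn [-0.0018  0.0012 -0.0334] yaw now -0.9573573399707885 -2.8485107798704714 j [ 0.5704  0.6863 -0.9384  1.5321  0.5778  1.2183  1.4011] t 25.375
```

```bash
python3 -m handwheel '[[[0,0,0,0,0,-0.02,0.005],[0,0,0,0,0,-0.035,0.005],[0,0,0,0,0,-0.035,0.005],[0,0,0,0,0,-0.035,0.005],[0,0,0,0,0,-0.035,0.005]]]' 60; python3 -m handwheel '[[[0,0,-0.003,0,0,0,0.005],[0,0,-0.006,0,0,0,0.005],[0,0,-0.009,0,0,0,0.005],[0,0,-0.012,0,0,0,0.005],[0,0,-0.014,0,0,0,0.005],[0,0,-0.016,0,0,0,0.005],[0,0,-0.017,0,0,0,0.005]]]' ; python3 - <<'E'
from h import *
import cv2
for n,(x,y,w,h) in (("side",(185,170,60,50)),):
    im=manip.camera(n)
    cv2.imwrite(f"pics/{n}16.png",cv2.resize(im[y:y+h,x:x+w],None,fx=10,fy=10,interpolation=cv2.INTER_CUBIC)[:600])
o=manip.get_obs();print(o['position'],o['ft_force'],o['grip_width']*85.4)
go([.6447,.0129,.08],3.1416+.245+.0815)
E
```

```text
clock: 26.0
position: [0.6449, 0.0128, 0.0813]
ee_rot: [-0.163, 0.987, -0.001, 0.001]
ft_force: [-0.8, -4.1, 5.3]
grip_width: 0.196
clock: 26.88
position: [0.6446, 0.0127, 0.0957]
ee_rot: [-0.163, 0.987, -0.0, 0.0]
ft_force: [11.5, -1.9, -21.8]
grip_width: 0.196
[0.6447 0.0128 0.0957] [ 11.0828  -1.5144 -17.0976] 16.482261035593186
shift [-0.      0.0001  0.0157] turn [-0.0005  0.0007  0.0018] yaw now -0.9466031580669448 -2.8133285448615317 j [ 0.5794  0.6752 -0.9538  1.5201  0.5692  1.2427  1.4425] t 26.925
```

View pics/side16.png

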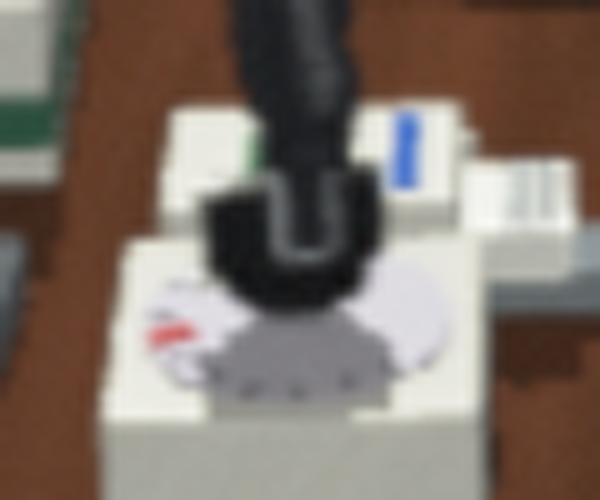

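The knob has come up 14.4 mm, with 22 N at its stop. Releasing and stepping aside to check.

```bash
python3 -m handwheel '[[[0,0,0.002,0,0,0,0.005],[0,0,0.002,0,0,0,0.03],[0,0,0.002,0,0,0,0.05],[0,0,0.002,0,0,0,0.07],[0,0,-0.02,0,0,0,0.07],[0,0,-0.05,0,0,0,0.07],[0,0,-0.09,0,0,0,0.07],[0.03,-0.04,-0.1,0,0,0,0.07]]]'&&python3 -m handwheel '[[[0.01,-0.05,0,0,0,0,0.06],[0.02,-0.1,0,0,0,0,0.06],[0.02,-0.13,0,0,0,0,0.06],[0.02,-0.13,0,0,0,0,0.06]]]'; python3 - <<'E'
from h import *
import cv2
for n,(x,y,w,h) in (("top",(210,118,60,60)),("side",(185,170,60,50))):
    im=manip.camera(n); cv2.imwrite(f"pics/{n}17f.png",im)
    cv2.imwrite(f"pics/{n}17.png",cv2.resize(im[y:y+h,x:x+w],None,fx=10,fy=10,interpolation=cv2.INTER_CUBIC)[:600])
o=manip.get_obs();print(o['position'],o['clock'],o['ft_force'])
for ang in(.16,.22,.28):
    p=[[.6446+r*np.cos(ang+RD[3]),.0128+r*np.sin(ang+RD[3]),.12] for r in (0,.032)]
    q=(proj("top",p)-[210,118]+.5)*10-.5;print(ang,q.round(0).tolist())
E
```

```text
clock: 27.92
position: [0.63, -0.0286, 0.2023]
ee_rot: [-0.168, 0.986, 0.001, 0.003]
ft_force: [-0.1, -1.4, 0.1]
grip_width: 0.821
clock: 28.42
position: [0.652, -0.1662, 0.1984]
ee_rot: [-0.162, 0.987, -0.0, 0.0]
ft_force: [0.3, 0.5, 0.2]
grip_width: 0.701
[ 0.6519 -0.1622  0.1986] 28.525 [ 0.8185  1.6103 -0.2577]
0.16 [[283.0, 195.0], [254.0, 83.0]]
0.22 [[283.0, 195.0], [247.0, 85.0]]
0.28 [[283.0, 195.0], [240.0, 87.0]]
```

View pics/top17.png

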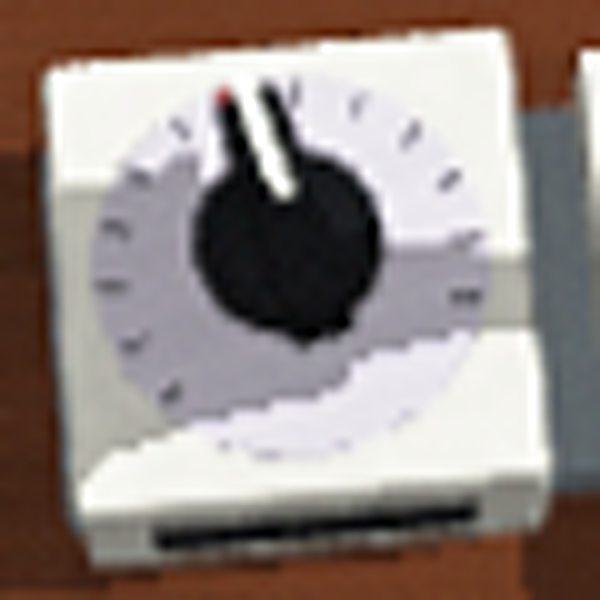

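View pics/side17.png

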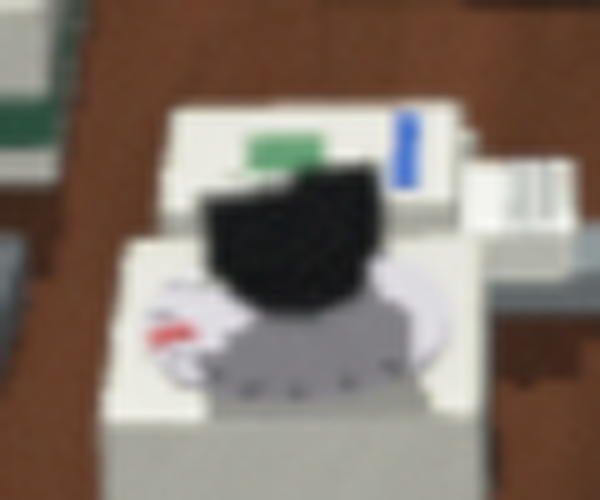

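View pics/top17f.png

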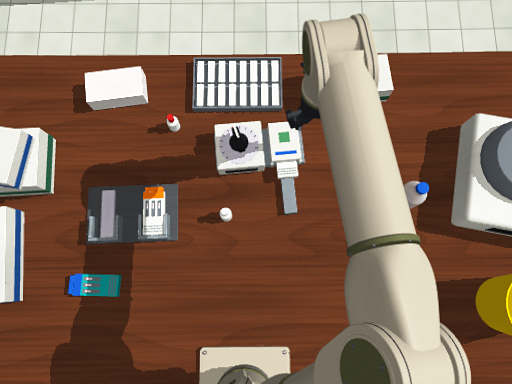

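View pics/side17f.png

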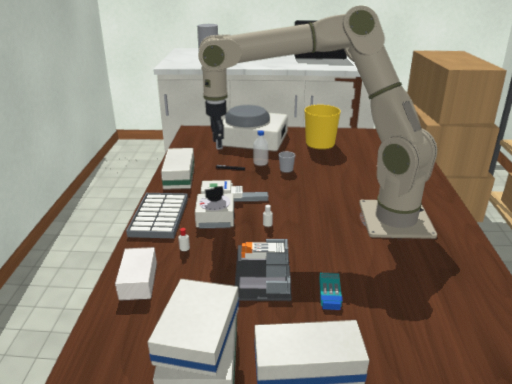

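The last pictures show four things:
- **Pointer line:** it runs from (285,190) to (248,88), a knob angle of about 0.24, which matches the mark.
- **Knob:** it stands higher than before.
- **Carriers:** the blue carrier's tail is unchanged at the mouth, and the orange carrier is in its bay.
- **Bystanders:** those in view stand where they were.

Handing in.

```bash
python3 -c "
from workcell import manip
print(manip.hand_in())"
```

```text
the job is handed in; nothing more can be done
None
```

The job is done and handed in at about 28.5 s of the 61 s; `hand_in` gave no verdict. I set the blue-nosed carrier on the tongue and let go, then slid it in by its tail until it met the stop. I turned the knob about 1 rad anticlockwise onto the red mark and pulled it up to its stop.

**Last checks**
- **Carrier:** it stalled against the stop at about 24 N. The side view puts its tail within 1 px of where a fully home carrier's tail would be, and the top view agrees to about 1 px (2.5 mm).
- **Pointer:** the top view puts both the pointer and the red mark at about 0.24 rad. The side view was too coarse to confirm it, giving 0.06 to 0.3 rad for the mark.
- **Knob pull:** the gripper rose 14.4 mm and met about 22 N at the knob's stop.
- **Other things:** the orange-nosed carrier and the bystanders in view look unmoved. In the last pictures the arm hid the marker pen and pen cup from the top camera, so those two were checked only from the side. I judged this by eye and did not measure it.
- **Robot:** the arm was clear of everything when I handed in.

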